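Fill the fondue pot from the cup and hold the drawn lighter at its burner

TASK

Get the chocolate fondue ready: tip all the chocolate balls out of the steel cup into the fondue pot and stand the empty cup upright on the worktop again. Then draw the stick lighter up out of its wooden holder, turn it from upright to a slant and bring it in below the pot. Finish while still holding it there, raised and still, with the tip of its nozzle right at the open mouth of the burner and the lighter touching nothing but your gripper; leave the salt shaker and the timer alone and do not knock the lighter or the cup hard against the fondue set.

Things in the scene. Friction and masses are not known exactly. Their poses are not given: they have to be found in the camera images.
- cup: Plain steel cup, no handle, loose, 120 g, upright, slightly conical: 53 mm across at the base, 64 at the rim, 88 high, walls 2.5, floor 4. Origin: centre of its underside; z points out of the mouth. It starts with the 8 chocolate balls in it, filling it to about 60 mm. Cup and lighter holder stand on either side of the fondue set, which on which varies.
- cup_mouth (a point): Centre of the cup's rim plane, 88 mm above its origin.
- fondue: Fondue set, fixed: wooden foot (168 mm across, 12 high), 3 steel legs (7 mm thick) 66 to 73 mm from its axis, at 0, 120 and -120 degrees from its x axis, a burner in the middle and a white pot on top (see the points). Origin: centre of the foot's underside; z up; -x, the wide gap between two legs, faces the robot within 0.4 rad.
- pot_rim (a point): Centre of the pot's mouth in the rim plane, 197 mm above the worktop. Rim 132 mm across outside, 122 inside; inner floor at 151 mm; underside at 145 mm (88 mm across), the wall 126 mm across at height 165. A stub handle 17 mm thick runs along the set's +x to 143 mm from the axis, at height 180 to 194.
- burner_mouth (a point): Centre of the burner's round open mouth at its upper edge, 56 mm above the worktop on the set's axis, under the pot. Mouth 40 mm inside, 48 outside, 10 deep; the burner below is 66 mm across and 46 high. The nozzle tip belongs here: inside the opening as seen from above, level with the edge to about 20 mm above it.
- holder: Wooden lighter holder, fixed: upright square sleeve 38 x 32 mm outside (its x, y), 137 mm high, on a foot 84 x 74 x 10 mm; pocket 26 x 20 mm, floor at 10 mm. Origin: centre of the foot's underside; z up.
- holder_mouth (a point): Centre of the sleeve's upper end, 137 mm above the worktop.
- lighter: Stick lighter, loose, 65 g, 216 mm long, upright in the holder, nozzle down, 2 mm of play; 90 mm of handle stands out, to 227 mm above the worktop. x runs towards the nozzle tip, z to the fixed trigger (x -41 to -25, z 22 to 28 mm). Handle x -108 to 3, 17 wide in y, z 0 to 22. Nozzle: 9 mm round, x 3 to 108, axis at z 11. Origin: mid-length, at z = 0 of the handle.
- nozzle_tip (a point): The end of the lighter's nozzle, on its axis; at (108, 0, 11) mm in the lighter's frame.
- lighter_grip (a point): A point to grip the lighter's handle, across its 17 mm (along its y): at (-62, 0, 11) mm in the lighter's frame, on the nozzle's axis, 170 mm from the nozzle tip.
- ball_1: One of eight round, hard, brown chocolate balls, 22 mm across, 10 g; origin at its centre.
- ball_2: One of eight round, hard, brown chocolate balls, 22 mm across, 10 g; origin at its centre.
- ball_3: One of eight round, hard, brown chocolate balls, 22 mm across, 10 g; origin at its centre.
- ball_4: One of eight round, hard, brown chocolate balls, 22 mm across, 10 g; origin at its centre.
- ball_5: One of eight round, hard, brown chocolate balls, 22 mm across, 10 g; origin at its centre.
- ball_6: One of eight round, hard, brown chocolate balls, 22 mm across, 10 g; origin at its centre.
- ball_7: One of eight round, hard, brown chocolate balls, 22 mm across, 10 g; origin at its centre.
- ball_8: One of eight round, hard, brown chocolate balls, 22 mm across, 10 g; origin at its centre.
- salt_shaker: Salt shaker, 44 mm across, 90 mm high, loose, a bystander behind and to the left. Origin under its centre.
- timer: Wind-up kitchen timer, 65 mm across, 54 mm high, loose, a bystander at the right, behind. Origin under its centre.
Mind the look-alikes: they are no part of the job. What is shaped like the cup but orange or purple is not meant.

How it is judged:
On the way, in this order (a step that is already met when the one before it is completed fails the run):
1. all eight chocolate balls lie in the fondue pot (horizontal distance between each of ball_1, ball_2, ball_3, ball_4, ball_5, ball_6, ball_7, ball_8 and fondue below 0.066 m and z of ball_1 in the frame of fondue between 0.152 and 0.21 m and z of ball_2 in the frame of fondue between 0.152 and 0.21 m and z of ball_3 in the frame of fondue between 0.152 and 0.21 m and z of ball_4 in the frame of fondue between 0.152 and 0.21 m and z of ball_5 in the frame of fondue between 0.152 and 0.21 m and z of ball_6 in the frame of fondue between 0.152 and 0.21 m and z of ball_7 in the frame of fondue between 0.152 and 0.21 m and z of ball_8 in the frame of fondue between 0.152 and 0.21 m), for 0.3 s.
2. the empty cup stands upright on the worktop, let go (angle between cup's own z axis and vertical below 0.12 rad and height (world z) of cup between -0.005 and 0.006 m and linear speed of cup below 0.03 m/s and contact force between cup and the fingers below 0.2 N), for 0.2 s.
3. the lighter is drawn clear of its holder (height (world z) of nozzle_tip above 0.137 m and contact force between the fingers and lighter above 0.5 N), for 0.1 s.
At the end, for the whole second after the job is handed in: All balls in the pot; cup upright (7 deg) on the worktop, let go. Lighter held still, at least 35 deg off its stored attitude, not nozzle-up, touching neither set nor holder; nozzle tip within 20 mm of the burner mouth's axis, 6 mm below to 25 mm above its edge (all of step 1 and all of step 2 and horizontal distance between nozzle_tip and burner_mouth below 0.02 m and z of nozzle_tip in the frame of burner_mouth between -0.006 and 0.025 m and angle between lighter's own x axis and vertical between 1.4 and 2.53 rad and contact force between the fingers and lighter above 1 N and contact force between lighter and fondue below 0.3 N and contact force between lighter and holder below 0.3 N and linear speed of lighter below 0.03 m/s and height (world z) of lighter above 0.07 m); the arm keeps its last pose, push and grip.
It fails at once if the salt shaker or the timer is pushed about (3 cm) (distance of any of salt_shaker, timer from where it was at the start of the episode above 0.03 m).
It fails at once if the lighter is knocked hard against the fondue set (contact force between lighter and fondue above 12 N).
It fails at once if the cup is knocked hard against the fondue set (contact force between cup and fondue above 20 N).
It also fails if it takes over 72 s, if anything falls off the work surface, if the arm or the gripper's body presses on something with over 40 N, if the wrist force passes 120 N, or if a joint passes its speed limit or range.

ROBOT

A 7-joint arm with a two-finger parallel gripper is mounted at the origin on a cart in front of the work surface, level with it; the furniture and walls round the work are solid. World frame = base frame: x ahead of the robot, y to its left, z up, the work surface at z = 0. Lengths are in m, angles in rad, forces in N, time in s.
With the tool pointing down it reaches from about 0.425 to 0.8 m from the base axis. Payload 8.3 kg.
Tool frame: the origin (TCP) lies on the mounting face of the last link; the fingertips stand 173 mm ahead of it and the grasp point (between the pads) lies 155 mm ahead of it; z points along the fingers, y is the line along which they close (so a half turn about z gives the same grasp; the last joint's range is limited). The gripper opens to 85 mm and grips with 20 to 120 N. Pads are 22 mm wide; open, the fingers measure 114 mm over their backs; the gripper's body (76 mm by 85 mm) begins 54 mm behind the grasp point. The pads swing forward as they close: fully open they stand 13 mm farther back than shut.
Start: joints at [1.257, 0.383, 0.016, 1.37, -0.006, 1.388, -0.046], TCP at [0.155, -0.605, 0.405] pointing down, gripper open.
Joint ranges: [-2.95, 2.95], [-0.25, 2.06], [-1.52, 1.56], [0.18, 2.33], [-1.44, 4.58], [0.02, 2.06], [-3.01, 3.01]. Speed limits (rad/s): [2.39, 2.39, 3.01, 3.01, 3.14, 3.14, 3.14].

INTERFACE

Orientations are given as a unit quaternion [x, y, z, w].
In Python, from bench import monitor, grab_frame, camera_info, ticket gives the robot as it stands.
- The arm moves only by the tool step_arm, never from a script. Its argument "deltas" is a list of rows, each a list of 3 entries, a list of its own where there are three numbers: the shift along the tool's x, y, z in m, then the turn, a rotation vector about the tool's x, y, z in degrees, then the opening, from 0 (shut) to 1 (fully open). In form: [[[x, y, z], [wx, wy, wz], fingers], ...]. A call has 1 to 10 rows; each row shifts and turns the commanded pose from where the row before left it, along the tool's axes as they then stand; what a row does not reach is not made up. A row lasts 1/10 s, in which the tool goes at most 50 mm and 8.59 degrees, less where a joint would pass 70% of its speed; a pose out of reach is approached as far as the arm can. A call with a gripper value outside its range is refused whole. The fingers move at their own pace and stop on an object; "newtons" is the grip in N (left out, the last holds). Time passes only in rows, so rows that do not move let the fingers close. It gives the time, the measured TCP pose, the force, the opening and the grip force at its end, in the units of the state.
- monitor.read_state(): the state, without advancing time (a new reading comes with each control period).
- grab_frame(name): name is "scene" or "side" or "wrist"; returns the picture (480x640x3 uint8, red, green, blue); there is no depth.
- camera_info(name): a dict with "mtx" (3x3 intrinsics, pixels), "distortion" ([k1, k2, p1, p2, k3] as OpenCV has them; the pictures are not rectified), "R" (3x3) and "t" (3): a world point X has camera coordinates R X + t. Camera axes: x right, y down, z forward; pixel columns grow to the right and rows downward; lengths in m; the calibration is good to about 2 mm. A picture is of the moment at which its call begins: read the wrist's pose just before it. camera_info takes no time and is no camera call; for the wrist camera it gives the pose at the moment of the call.
- ticket.close_job(): hands the job in; it is judged then, once.
The state is a dict: "time_s": time; "joint_pos": joint angles; "dq": joint speeds; "joint_torque": joint torques, N m; "tool_pos": TCP position; "tcp_rot": TCP orientation; "ft_force": force on the tool from outside, world axes, zero at the start; "torque": the same for the moment, N m; "grip_width": finger opening in m; "gripper_force": force on a finger pad.
Only numpy, scipy, OpenCV 4.12 (cv2) and the standard library are available. Lean on these libraries where they do the work, as an engineer would, in place of code of your own. Each camera call takes 0.05 s, during which the arm holds its last target. There are 200 camera calls.

## Working session

There is one attempt and no reset: what is moved stays moved. The work goes in short steps, Python scripts to look and compute and a tool call to move; the robot and the scene stay as the last step left them, time stands still between calls to the robot, and variables do not carry over. Pictures are saved under pics/ and viewed, at most 10 in all, crops included, and the job is handed in when it is done.

Besides the shell and the picture viewer there is one more tool, called after ">>>" by a JSON object that holds its "op" and its "data". step_arm: Moves the arm, as the interface text tells. Its arguments: {"type":"object","properties":{"deltas":{"type":"array","items":{"type":"array"}},"newtons":{"type":"number"}},"required":["deltas"]}

```bash
mkdir -p pics; ls
python3 - <<'E'
from bench import monitor, grab_frame, camera_info
import cv2, numpy as np
s=monitor.read_state(); print({k:np.round(v,3).tolist() for k,v in s.items()})
for n in ("scene","side"):
    cv2.imwrite(f"pics/{n}0.png",grab_frame(n)[:,:,::-1])
for n in ("scene","side","wrist"):
    c=camera_info(n); print(n,{k:np.round(c[k],4).tolist() for k in c})
E
```

```text
pics
{'time_s': 0.0, 'joint_pos': [1.257, 0.384, 0.016, 1.371, -0.006, 1.388, -0.047], 'dq': [-0.001, -0.001, 0.0, 0.0, 0.002, 0.001, -0.002], 'joint_torque': [-0.001, -62.76, 0.844, -37.182, 0.017, 0.014, -0.0], 'tool_pos': [0.155, -0.605, 0.404], 'tcp_rot': [0.992, 0.125, -0.0, -0.001], 'ft_force': [-0.402, 0.819, -0.372], 'torque': [0.039, -0.007, -0.019], 'gripper_force': 0.0, 'grip_width': 0.085}
scene {'mtx': [[570.1352, 0.0, 320.0956], [0.0, 570.1352, 239.9886], [0.0, 0.0, 1.0]], 'distortion': [-0.1593, 0.0, 0.0, 0.0, 0.0], 'R': [[0.4759, -0.8794, 0.0105], [-0.6116, -0.3395, -0.7147], [0.6321, 0.3337, -0.6994]], 't': [-0.2792, 0.4653, 1.2623]}
side {'mtx': [[562.3306, 0.0, 321.1349], [0.0, 562.3306, 240.6387], [0.0, 0.0, 1.0]], 'distortion': [-0.1371, 0.0, 0.0, 0.0, 0.0], 'R': [[-0.9626, -0.2702, -0.0174], [-0.1472, 0.5762, -0.8039], [0.2273, -0.7713, -0.5945]], 't': [0.5499, 0.2017, 1.1709]}
wrist {'mtx': [[410.8739, 0.0, 320.0047], [0.0, 410.8739, 232.0252], [0.0, 0.0, 1.0]], 'distortion': [-0.0008, 0.0, 0.0, 0.0, 0.0], 'R': [[0.2469, -0.969, -0.0014], [-0.9203, -0.235, 0.3127], [-0.3033, -0.0759, -0.9499]], 't': [-0.6232, -0.039, 0.3789]}
```

View pics/scene0.png

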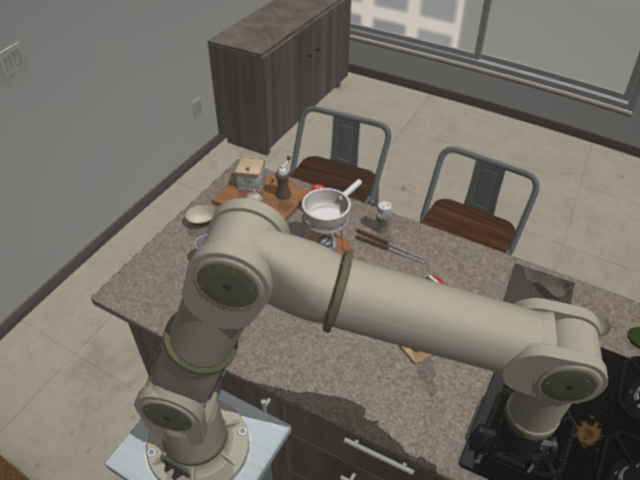

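View pics/side0.png

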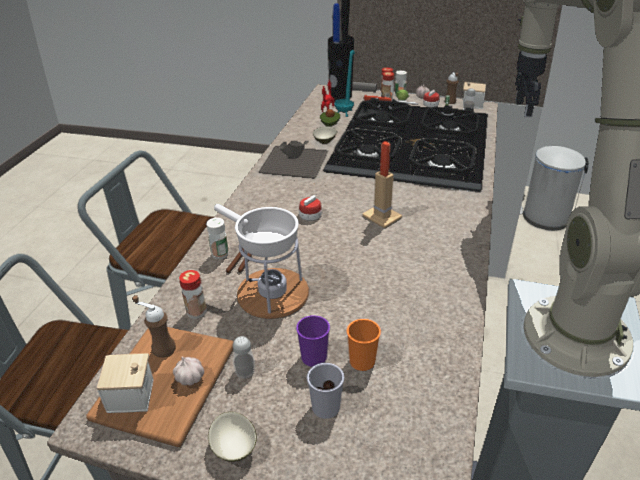

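The side view shows the steel cup with balls (mouth ~(326,376)), purple and orange decoys at (313,340) and (362,345), the pot rim at (267,228), burner at (272,283), holder at (382,195) with the red lighter top at (385,143), and the timer at (310,208). The arm hides most of this in the scene view.

```bash
cat > h.py <<'E'
import numpy as np, cv2
from bench import monitor, grab_frame, camera_info
from scipy.spatial.transform import Rotation as Ro
def ray(c,uv):
    p=cv2.undistortPoints(np.array([[uv]],float),c["mtx"] if isinstance(c["mtx"],np.ndarray) else np.array(c["mtx"]),np.array(c["distortion"]))[0,0]
    R=np.array(c["R"]);t=np.array(c["t"]); d=R.T@np.array([p[0],p[1],1]); return -R.T@t,d/np.linalg.norm(d)
def atz(c,uv,z):
    o,d=ray(c,uv); return o+d*(z-o[2])/d[2]
def tri(rays):
    A=sum(np.eye(3)-np.outer(d,d) for o,d in rays); b=sum((np.eye(3)-np.outer(d,d))@o for o,d in rays)
    X=np.linalg.solve(A,b); return X,[np.linalg.norm(np.cross(X-o,d)) for o,d in rays]
def proj(c,X):
    r,_=cv2.Rodrigues(np.array(c["R"])); return cv2.projectPoints(np.array(X,float).reshape(-1,3),r,np.array(c["t"]),np.array(c["mtx"]),np.array(c["distortion"]))[0][:,0]
E
python3 - <<'E'
from h import *
c=camera_info("side")
for n,uv,z in [("cup",(326,377),.088),("cupbase",(326,408),0.0),("pot",(267,228),.197),("foot",(272,292),.012),("lt",(385,143),.227),("hold",(383,174),.137),("holdfoot",(382,216),.01),("timer",(310,208),.03),("salt",(243,372),0),("purple",(313,325),.088),("orange",(363,331),.088),("handleend",(218,209),.187)]:
    print(n,atz(c,uv,z).round(3))
E
python3 - <<'E'
import cv2
im=cv2.imread('pics/side0.png')
cv2.imwrite('pics/side0c.png',cv2.resize(im[130:430,190:420],None,fx=2.0*1,fy=2.0,interpolation=cv2.INTER_CUBIC))
E
```

```text
cup [0.473 0.312 0.088]
cupbase [0.474 0.313 0.   ]
pot [0.67  0.051 0.197]
foot [0.676 0.043 0.012]
lt [ 0.494 -0.333  0.227]
hold [ 0.495 -0.334  0.137]
holdfoot [ 0.491 -0.327  0.01 ]
timer [ 0.683 -0.288  0.03 ]
salt [0.657 0.272 0.   ]
purple [0.532 0.193 0.088]
orange [0.434 0.185 0.088]
handleend [ 0.808 -0.005  0.187]
```

View pics/side0c.png

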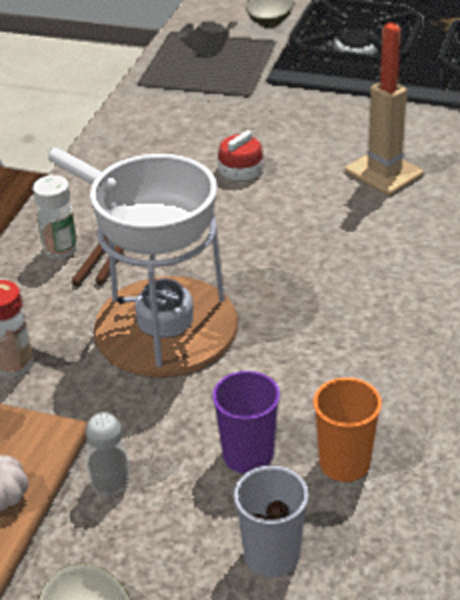

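The crop shows the set with handle pointing up-left (about -0.37 rad yaw), gap towards the robot. I'll move to look with the wrist camera.

>>> {"op": "step_arm", "data": {"deltas": [[[0.04, -0.025, -0.01], [0, 0, 0], 1], [[0.04, -0.025, -0.01], [0, 0, 0], 1], [[0.04, -0.025, -0.01], [0, 0, 0], 1], [[0.04, -0.025, -0.01], [0, 0, 0], 1], [[0.04, -0.025, -0.01], [0, 0, 0], 1], [[0.04, -0.025, -0.01], [0, 0, 0], 1], [[0.04, -0.025, -0.01], [0, 0, 0], 1], [[0.04, -0.025, -0.01], [0, 0, 0], 1], [[0.04, -0.025, -0.01], [0, 0, 0], 1]]}}

```text
time_s: 1.0
tool_pos: [0.4489, -0.2965, 0.4949]
tcp_rot: [0.992, 0.125, -0.0, -0.0]
ft_force: [0.4, -0.7, -0.4]
grip_width: 0.0853
gripper_force: 0.0
```

```bash
cat >> h.py <<'E'
def log():
    import json
    s=monitor.read_state(); open('log.jsonl','a').write(json.dumps({k:np.array(s[k]).tolist() for k in('time_s','joint_pos','tool_pos','tcp_rot')})+'\n')
    print({k:np.round(s[k],3).tolist() for k in('time_s','joint_pos','tool_pos','tcp_rot','ft_force','grip_width','gripper_force')}); return s
E
python3 - <<'E'
from h import *
import pickle
log(); c=camera_info("wrist"); im=grab_frame("wrist"); pickle.dump(c,open("w1.pkl","wb")); cv2.imwrite("pics/w1.png",im[:,:,::-1])
for X in [(.494,-.333,.227),(.67,.05,.197),(.674,.046,.056)]: print(proj(c,X))
E
```

```text
{'time_s': 1.0, 'joint_pos': [0.741, 0.181, -0.256, 1.436, 0.046, 1.531, -0.833], 'tool_pos': [0.449, -0.296, 0.495], 'tcp_rot': [0.992, 0.125, -0.0, -0.0], 'ft_force': [0.437, -0.662, -0.371], 'grip_width': 0.085, 'gripper_force': 0.0}
[[402.23085513 180.05735797]]
[[-305.12127178 -417.81564425]]
[[ -36.91915764 -206.3133777 ]]
```

View pics/w1.png

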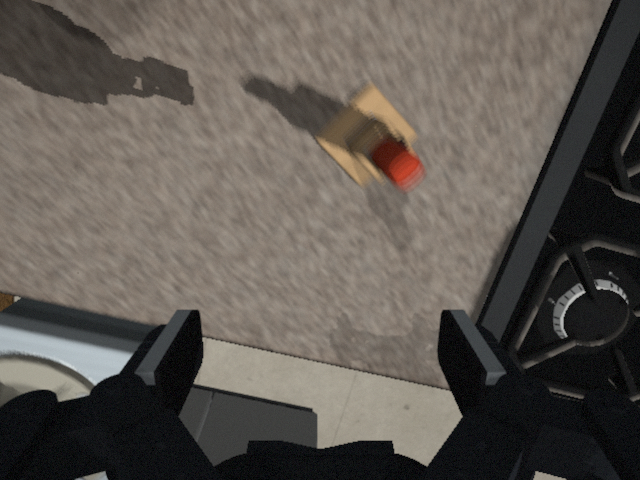

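>>> {"op": "step_arm", "data": {"deltas": [[[0.012, -0.046, 0], [0, 0, 0], 1], [[0.012, -0.046, 0], [0, 0, 0], 1], [[0.012, -0.046, 0], [0, 0, 0], 1], [[0.012, -0.046, 0], [0, 0, 0], 1], [[0.012, -0.046, 0], [0, 0, 0], 1], [[0.012, -0.046, 0], [0, 0, 0], 1], [[0.012, -0.046, 0], [0, 0, 0], 1], [[0.012, -0.046, 0], [0, 0, 0], 1], [[0.012, -0.046, 0], [0, 0, 0], 1], [[0.012, -0.046, 0], [0, 0, 0], 1]]}}

```text
time_s: 2.05
tool_pos: [0.4496, 0.1788, 0.4947]
tcp_rot: [0.992, 0.125, 0.0, 0.0]
ft_force: [0.6, -0.1, 0.0]
grip_width: 0.0856
gripper_force: 0.0
```

>>> {"op": "step_arm", "data": {"deltas": [[[0, 0, 0], [0, 0, 0], 1], [[0, 0, 0], [0, 0, 0], 1]]}}

```text
time_s: 2.25
tool_pos: [0.4498, 0.1782, 0.4943]
tcp_rot: [0.992, 0.127, -0.0, -0.0]
ft_force: [0.9, 0.5, -0.7]
grip_width: 0.0857
gripper_force: 0.0
```

Run:
```python
from h import *
import pickle
log(); c=camera_info("wrist"); im=grab_frame("wrist"); pickle.dump(c,open("w2.pkl","wb")); cv2.imwrite("pics/w2.png",im[:,:,::-1])
s=grab_frame("scene"); cv2.imwrite("pics/scene2.png",s[:,:,::-1])
for X in [(.473,.312,.088),(.67,.05,.197)]: print(proj(c,X), proj(camera_info("scene"),X))
```

```text
{'time_s': 2.25, 'joint_pos': [0.229, 0.094, -0.719, 1.553, 0.061, 1.519, -1.809], 'tool_pos': [0.45, 0.178, 0.494], 'tcp_rot': [0.992, 0.127, -0.0, -0.0], 'ft_force': [0.936, 0.526, -0.666], 'grip_width': 0.086, 'gripper_force': 0.0}
[[181.02662074 125.77644139]] [[204.44498606 242.52133194]]
[[ 656.66653872 -101.34902204]] [[319.29799106 202.75456016]]
```

View pics/w2.png

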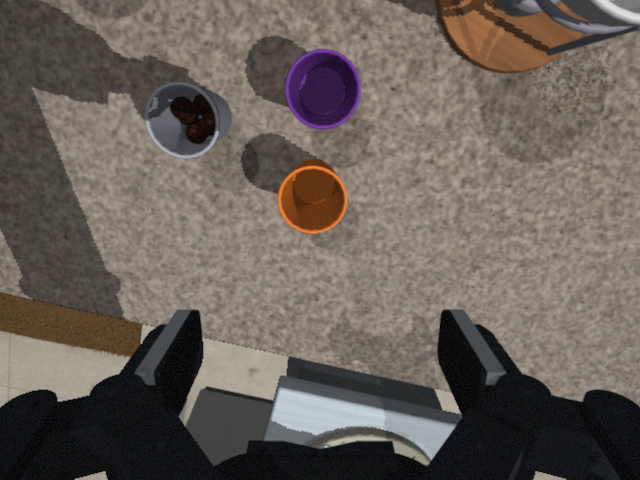

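View pics/scene2.png

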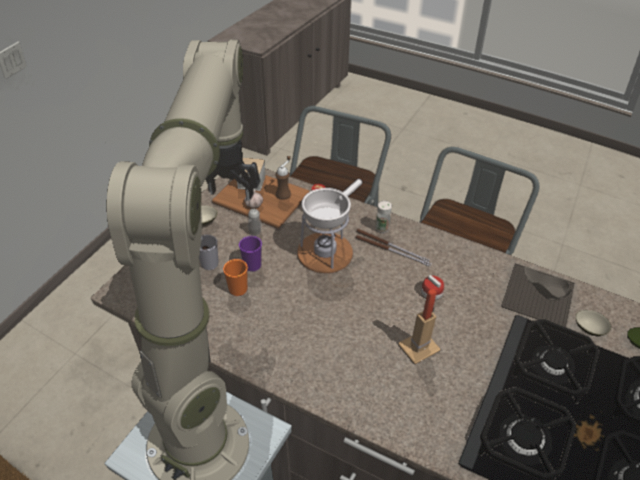

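The wrist view shows the steel cup rim centred ~(184,120), purple (323,89), orange (313,199). The scene view shows the pot rim ~(326,207), foot ~(326,252), cup mouth ~(208,241), lighter top ~(432,284). I triangulate these.

Run:
```python
from h import *
import pickle
S=camera_info("scene");D=camera_info("side");W1=pickle.load(open("w1.pkl","rb"));W2=pickle.load(open("w2.pkl","rb"))
def T(n,L):
    X,r=tri([ray(c,uv) for c,uv in L]); print(n,X.round(4),np.round(r,4))
T("cup",[(S,(208,241)),(D,(326,377)),(W2,(184,120))])
T("cup-dw",[(D,(326,377)),(W2,(184,120))])
T("pot",[(S,(326,206)),(D,(267,228))])
T("foot",[(S,(326,252)),(D,(273,291))])
# auto segmentation
side=cv2.imread("pics/side0.png");sc=cv2.imread("pics/scene2.png");w=cv2.imread("pics/w2.png")
def seg(im,lo,hi,box):
    x0,y0,x1,y1=box; h=cv2.cvtColor(im,cv2.COLOR_BGR2HSV)[y0:y1,x0:x1]; m=cv2.inRange(h,lo,hi)
    n,l,st,ce=cv2.connectedComponentsWithStats(m); i=1+np.argmax(st[1:,4]); m=(l==i).astype(np.uint8); ys,xs=np.nonzero(m)
    return xs+x0,ys+y0,st[i],ce[i]+[x0,y0]
for n,im,box in[("side",side,(365,135,405,185)),("scene",sc,(420,288,445,322))]:
    xs,ys,st,ce=seg(im,(0,120,60),(12,255,255),box); print(n,"red bbox",xs.min(),xs.max(),ys.min(),ys.max(),"toprow",[(r,xs[ys==r].min(),xs[ys==r].max()) for r in range(ys.min(),ys.max(),6)])
# white pot extents
for n,im,box in[("side",side,(230,200,305,262)),("scene",sc,(295,182,357,232))]:
    xs,ys,st,ce=seg(im,(0,0,150),(180,40,255),box); print(n,"white",xs.min(),xs.max(),ys.min(),ys.max(),[(r,xs[ys==r].min(),xs[ys==r].max()) for r in range(ys.min(),ys.max()+1,4)])
crop=np.hstack([cv2.resize(sc[175:275,285:365],None,fx=5,fy=5,interpolation=cv2.INTER_CUBIC),cv2.resize(sc[265:365,390:450],None,fx=5,fy=5,interpolation=cv2.INTER_CUBIC)])
cv2.imwrite("pics/crop2.png",crop); print(crop.shape)
```

```text
cup [0.4783 0.3088 0.0872] [0.0051 0.0049 0.0016]
cup-dw [0.476  0.3104 0.0851] [0.0023 0.0023]
pot [0.6781 0.0337 0.1849] [0.0009 0.0009]
foot [0.679  0.0307 0.0043] [0.0009 0.0009]
side red bbox 380 390 141 176 toprow [(141, np.int64(383), np.int64(387)), (147, np.int64(381), np.int64(389)), (153, np.int64(381), np.int64(388)), (159, np.int64(381), np.int64(388)), (165, np.int64(381), np.int64(388)), (171, np.int64(380), np.int64(387))]
scene red bbox 423 443 288 319 toprow [(288, np.int64(424), np.int64(443)), (294, np.int64(428), np.int64(436)), (300, np.int64(427), np.int64(434)), (306, np.int64(425), np.int64(432)), (312, np.int64(424), np.int64(431)), (318, np.int64(424), np.int64(428))]
side white 230 304 200 261 [(200, np.int64(230), np.int64(299)), (204, np.int64(230), np.int64(298)), (208, np.int64(230), np.int64(298)), (212, np.int64(230), np.int64(298)), (216, np.int64(230), np.int64(296)), (220, np.int64(230), np.int64(297)), (224, np.int64(230), np.int64(300)), (228, np.int64(230), np.int64(304)), (232, np.int64(230), np.int64(304)), (236, np.int64(230), np.int64(304)), (240, np.int64(230), np.int64(304)), (244, np.int64(230), np.int64(304)), (248, np.int64(230), np.int64(304)), (252, np.int64(232), np.int64(304)), (256, np.int64(300), np.int64(304)), (260, np.int64(301), np.int64(304))]
scene white 302 356 182 220 [(182, np.int64(354), np.int64(356)), (186, np.int64(350), np.int64(356)), (190, np.int64(314), np.int64(353)), (194, np.int64(306), np.int64(348)), (198, np.int64(303), np.int64(348)), (202, np.int64(302), np.int64(350)), (206, np.int64(302), np.int64(350)), (210, np.int64(304), np.int64(349)), (214, np.int64(308), np.int64(345)), (218, np.int64(316), np.int64(338))]
(500, 700, 3)
```

View pics/crop2.png

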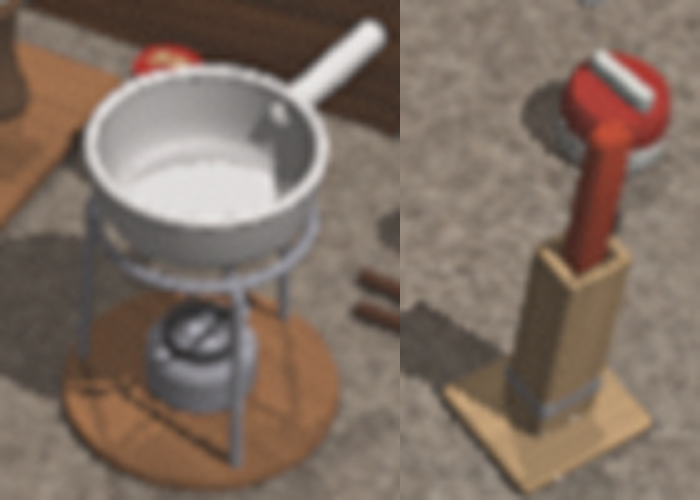

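The crop shows the pot rim at scene pixel (326.4,204.6), burner mouth (324.4,241.4), leg bottoms (332.4,267.6),(301.6,246),(342,238.6), handle end (360,181.6), lighter top (432.6,291.6) and holder mouth (427.4,317.4). I'll fit the fondue and holder poses.

```bash
cat > fit.py <<'E'
from h import *
import pickle
from scipy.optimize import least_squares
S=camera_info("scene");D=camera_info("side");W1=pickle.load(open("w1.pkl","rb"));W2=pickle.load(open("w2.pkl","rb"))
def fit(obs,x0,n):
    def P(p,X): c,s=np.cos(p[2]),np.sin(p[2]); return np.array([p[0]+c*X[0]-s*X[1],p[1]+s*X[0]+c*X[1],X[2]+(p[3] if len(p)>3 else 0)])
    f=lambda p:np.concatenate([proj(c,P(p,X))[0]-uv for c,X,uv in obs])
    r=least_squares(f,x0,loss="soft_l1"); print(n,r.x.round(4)); print(r.fun.reshape(-1,2).round(1).tolist()); return r.x
L=lambda a:(.0695*np.cos(a),.0695*np.sin(a),.012)
a=2*np.pi/3
O=[(S,(0,0,.197),(326.4,204.6)),(D,(0,0,.197),(267,226.5)),(S,(0,0,.056),(324.4,241.4)),(D,(0,0,.056),(273,277.5)),
(S,(.143,0,.187),(360,181.6)),(D,(.143,0,.187),(217.5,208.5)),
(S,L(-a),(332.4,267.6)),(S,L(a),(301.6,246)),(S,L(0),(342,238.6)),(D,L(a),(269,311)),(D,L(-a),(299,280)),(D,L(0),(247.5,279))]
fit(O,[.675,.045,-.37],"fondue"); fit(O,[.675,.045,-.37,0],"fondue z")
F=lambda sx,sy:(sx*.042,sy*.037,.010)
H=[(S,(0,0,.227),(432.6,291.6)),(D,(0,0,.227),(385.5,143.5)),(S,(0,0,.137),(427.4,317.4)),(D,(0,0,.137),(384,173.5))]
for k in range(1):
  fit(H,[.49,-.33,0.0],"holder")
for y in(0,.8,-.8,1.57):
  # foot corners in scene/side, match by nearest
  def P(p,X): c,s=np.cos(p[2]),np.sin(p[2]); return np.array([p[0]+c*X[0]-s*X[1],p[1]+s*X[0]+c*X[1],X[2]])
  C=[(S,(415.4,362.6)),(S,(398.6,343)),(S,(440.4,348.6)),(D,(378.5,225)),(D,(401.5,216)),(D,(363,215)),(W1,(370,84)),(W1,(416,134)),(W1,(363,185)),(W1,(318,137))]
  def f(p):
    K=np.array([P(p,F(i,j)) for i in(-1,1) for j in(-1,1)]); out=[]
    for c,X,uv in H: out.append(proj(c,P(p,X))[0]-uv)
    for c,uv in C:
        d=proj(c,K)-uv; out.append(d[np.argmin((d**2).sum(1))]*(.3 if c is W1 else 1))
    return np.concatenate(out)
  r=least_squares(f,[.49,-.33,y],loss="soft_l1"); print("hold",y,r.x.round(4),round(r.cost,1)); print(r.fun.reshape(-1,2).round(1).tolist())
fit([(S,(0,0,.088),(208,241)),(D,(0,0,.088),(326,377)),(W2,(0,0,.088),(184,120))],[.475,.31,0],"cup")
E
python3 fit.py
```

```text
fondue [ 0.6767  0.0344 -0.287 ]
[[-0.9, -1.4], [-0.2, -3.2], [0.2, -1.5], [-1.5, -2.8], [0.1, 1.6], [-1.6, -0.1], [-1.6, -0.5], [0.3, 0.1], [-1.5, 0.4], [0.6, -0.7], [1.0, -0.1], [1.6, 0.3]]
fondue z [ 0.6778  0.0335 -0.2872 -0.0027]
[[-0.5, -0.8], [-0.4, -2.5], [0.7, -1.0], [-1.7, -2.2], [0.5, 2.3], [-1.7, 0.6], [-1.2, 0.0], [0.8, 0.6], [-1.1, 1.0], [0.4, -0.2], [0.7, 0.5], [1.4, 0.8]]
holder [ 0.4927 -0.3422  0.    ]
[[0.0, -0.3], [0.6, -2.0], [-0.5, -1.9], [0.5, -1.0]]
hold 0 [ 0.4947 -0.3395 -0.5342] 21.5
[[-0.8, -1.3], [-0.3, -1.7], [-1.2, -2.9], [-0.4, -0.6], [-0.7, -0.1], [-1.2, -1.1], [0.2, -0.5], [5.6, 0.0], [0.4, -1.9], [-2.0, -2.3], [1.6, 1.0], [1.8, 1.4], [0.6, 2.4], [0.1, 2.6]]
hold 0.8 [ 0.4947 -0.3387  0.9925] 22.6
[[-1.1, -1.5], [-0.4, -1.5], [-1.5, -3.0], [-0.5, -0.4], [0.8, 0.2], [-0.8, -4.1], [-0.6, 2.4], [2.0, 0.1], [0.2, -2.7], [-2.0, -1.2], [0.0, 1.0], [1.3, 4.1], [1.6, 2.3], [-0.1, -0.2]]
hold -0.8 [ 0.4947 -0.3395 -0.5342] 21.5
[[-0.8, -1.3], [-0.3, -1.7], [-1.2, -2.9], [-0.4, -0.6], [-0.7, -0.1], [-1.2, -1.1], [0.2, -0.5], [5.6, 0.0], [0.4, -1.9], [-2.0, -2.3], [1.6, 1.0], [1.8, 1.4], [0.6, 2.4], [0.1, 2.6]]
hold 1.57 [ 0.4947 -0.3387  0.9925] 22.6
[[-1.1, -1.5], [-0.4, -1.5], [-1.5, -3.0], [-0.5, -0.4], [0.8, 0.2], [-0.8, -4.1], [-0.6, 2.4], [2.0, 0.1], [0.2, -2.7], [-2.0, -1.2], [0.0, 1.0], [1.3, 4.1], [1.6, 2.3], [-0.1, -0.2]]
cup [0.4783 0.3102 0.    ]
[[-1.9, 0.6], [-2.5, -1.3], [-0.1, 0.3]]
```

```bash
cat >> h.py <<'E'
def rot(daz,a,roll=0,flip=1):
    "tool pointing at azimuth daz, declined a (deg), y horizontal to the left of d (flip=1); then rolled about tool z"
    d,a=np.radians(daz),np.radians(a); z=np.array([np.cos(a)*np.cos(d),np.cos(a)*np.sin(d),-np.sin(a)]); y=flip*np.array([-np.sin(d),np.cos(d),0])
    return Ro.from_matrix(np.c_[np.cross(y,z),y,z])*Ro.from_rotvec([0,0,roll],degrees=True)
def cur():
    s=monitor.read_state(); return np.array(s["tool_pos"]),Ro.from_quat(s["tcp_rot"])
def plan(p,R,tgt,Rt,n,f=1,show=True):
    "n rows; straight line + slerp, re-planned with rounding"
    rows=[]
    for i in range(n):
        k=n-i; w=(R.inv()*Rt).as_rotvec(degrees=True)/k; dp=R.inv().apply((tgt-p)/k)
        dp=dp.round(3); w=w.round(1); rows.append([dp.tolist(),w.tolist(),f]); p=p+R.apply(dp); R=R*Ro.from_rotvec(w,degrees=True)
    if show:
        for i in range(0,n,10): print(str(rows[i:i+10]).replace("-0.0,","0,").replace("-0.0]","0]").replace("0.0,","0,").replace("0.0]","0]"))
    return p,R
E
python3 - <<'E'
from h import *
p,R=cur(); Rg=rot(-55,35)
print(Rg.as_matrix().round(2).tolist())
p,R=plan(p,R,np.array([.355,.485,.30]),Rg,16)
E
```

```text
[[-0.33, 0.82, 0.47], [0.47, 0.57, -0.67], [-0.82, 0.0, -0.57]]
[[[-0.001, -0.02, 0.012], [-3.3, -2.3, -6.3], 1], [[0.002, -0.021, 0.011], [-3.3, -2.3, -6.3], 1], [[0.004, -0.021, 0.01], [-3.3, -2.3, -6.3], 1], [[0.007, -0.021, 0.008], [-3.3, -2.3, -6.3], 1], [[0.01, -0.02, 0.007], [-3.3, -2.3, -6.3], 1], [[0.012, -0.02, 0.005], [-3.3, -2.2, -6.3], 1], [[0.014, -0.018, 0.003], [-3.3, -2.3, -6.3], 1], [[0.016, -0.017, 0.002], [-3.3, -2.2, -6.3], 1], [[0.018, -0.015, 0], [-3.3, -2.3, -6.3], 1], [[0.02, -0.013, -0.001], [-3.3, -2.2, -6.3], 1]]
[[[0.021, -0.01, -0.003], [-3.3, -2.3, -6.3], 1], [[0.022, -0.008, -0.004], [-3.3, -2.2, -6.3], 1], [[0.022, -0.005, -0.006], [-3.3, -2.3, -6.3], 1], [[0.023, -0.002, -0.007], [-3.3, -2.2, -6.3], 1], [[0.023, 0, -0.007], [-3.3, -2.2, -6.3], 1], [[0.022, 0.003, -0.008], [-3.2, -2.3, -6.4], 1]]
```

>>> {"op": "step_arm", "data": {"deltas": [[[-0.001, -0.02, 0.012], [-3.3, -2.3, -6.3], 1], [[0.002, -0.021, 0.011], [-3.3, -2.3, -6.3], 1], [[0.004, -0.021, 0.01], [-3.3, -2.3, -6.3], 1], [[0.007, -0.021, 0.008], [-3.3, -2.3, -6.3], 1], [[0.01, -0.02, 0.007], [-3.3, -2.3, -6.3], 1], [[0.012, -0.02, 0.005], [-3.3, -2.2, -6.3], 1], [[0.014, -0.018, 0.003], [-3.3, -2.3, -6.3], 1], [[0.016, -0.017, 0.002], [-3.3, -2.2, -6.3], 1], [[0.018, -0.015, 0], [-3.3, -2.3, -6.3], 1], [[0.02, -0.013, -0.001], [-3.3, -2.2, -6.3], 1]]}}

```text
time_s: 3.35
tool_pos: [0.3909, 0.3687, 0.3726]
tcp_rot: [0.724, 0.608, -0.151, 0.29]
ft_force: [0.8, -0.5, -0.3]
grip_width: 0.0856
gripper_force: 0.0
```

>>> {"op": "step_arm", "data": {"deltas": [[[0.021, -0.01, -0.003], [-3.3, -2.3, -6.3], 1], [[0.022, -0.008, -0.004], [-3.3, -2.2, -6.3], 1], [[0.022, -0.005, -0.006], [-3.3, -2.3, -6.3], 1], [[0.023, -0.002, -0.007], [-3.3, -2.2, -6.3], 1], [[0.023, 0, -0.007], [-3.3, -2.2, -6.3], 1], [[0.022, 0.003, -0.008], [-3.2, -2.3, -6.4], 1], [[0, 0, 0], [0, 0, 0], 1]]}}

```text
time_s: 4.05
tool_pos: [0.3532, 0.4867, 0.2974]
tcp_rot: [0.405, 0.788, -0.215, 0.41]
ft_force: [-0.3, -0.2, 0.2]
grip_width: 0.0857
gripper_force: 0.0
```

Run:
```python
from h import *
log(); p,R=cur(); Rg=rot(-55,35); print((R.inv()*Rg).as_rotvec(degrees=True).round(1))
z=Rg.apply([0,0,1]); c=np.array([.478,.310,.062]); g=c-.151*z; print(g)
p,R=plan(p,R,g-.11*z,Rg,4); p,R=plan(p,R,g,Rg,8)
print(p)
```

```text
{'time_s': 4.05, 'joint_pos': [-0.677, 0.77, -0.831, 1.432, 1.123, 2.005, -0.943], 'tool_pos': [0.353, 0.487, 0.297], 'tcp_rot': [0.405, 0.788, -0.215, 0.41], 'ft_force': [-0.27, -0.247, 0.15], 'grip_width': 0.086, 'gripper_force': 0.0}
[0.1 0.1 0.5]
[0.40705321 0.41132252 0.14861004]
[[[0.017, 0, 0.013], [0, 0, 0.1], 1], [[0.017, 0, 0.013], [0, 0, 0.1], 1], [[0.017, 0.001, 0.013], [0.1, 0.1, 0.2], 1], [[0.018, 0, 0.012], [0, 0, 0.1], 1]]
[[[0, 0, 0.014], [0, 0, 0], 1], [[0, 0, 0.014], [0, 0, 0], 1], [[0, 0, 0.014], [0, 0, 0], 1], [[0, 0, 0.014], [0, 0, 0], 1], [[0, 0, 0.014], [0, 0, 0], 1], [[0, 0, 0.013], [0, 0, 0], 1], [[0, 0, 0.014], [0, 0, 0], 1], [[0, 0, 0.013], [0, 0, 0], 1]]
[0.40687183 0.41135424 0.14857653]
```

Run:
```python
from h import *
p,R=cur(); Rg=rot(-35,35)
z=Rg.apply([0,0,1]); c=np.array([.478,.310,.062]); g=c-.151*z; print(g,g-.11*z)
p,R=plan(p,R,g-.11*z,Rg,5); p,R=plan(p,R,g,Rg,8)
```

```text
[0.37667748 0.38094679 0.14861004] [0.30286637 0.43262989 0.21170345]
[[[0.012, -0.014, 0.012], [-3.3, 0, -2.2], 1], [[0.013, -0.015, 0.012], [-3.2, 0, -2.2], 1], [[0.014, -0.015, 0.011], [-3.3, 0, -2.2], 1], [[0.014, -0.015, 0.01], [-3.2, 0, -2.2], 1], [[0.015, -0.014, 0.008], [-3.3, 0.1, -2.1], 1]]
[[[0, 0, 0.014], [0, 0, 0], 1], [[0, 0, 0.014], [0, 0, 0], 1], [[0, 0, 0.014], [0, 0, 0], 1], [[0, 0, 0.014], [0, 0, 0], 1], [[0, 0, 0.014], [0, 0, 0], 1], [[0, 0, 0.013], [0, 0, 0], 1], [[0, 0, 0.014], [0, 0, 0], 1], [[0, 0, 0.013], [0, 0, 0], 1]]
```

>>> {"op": "step_arm", "data": {"deltas": [[[0.012, -0.014, 0.012], [-3.3, 0, -2.2], 1], [[0.013, -0.015, 0.012], [-3.2, 0, -2.2], 1], [[0.014, -0.015, 0.011], [-3.3, 0, -2.2], 1], [[0.014, -0.015, 0.01], [-3.2, 0, -2.2], 1], [[0.015, -0.014, 0.008], [-3.3, 0.1, -2.1], 1], [[0, 0, 0], [0, 0, 0], 1]]}}

```text
time_s: 4.65
tool_pos: [0.3038, 0.4301, 0.2124]
tcp_rot: [0.27, 0.845, -0.139, 0.441]
ft_force: [0.1, 0.7, 0.3]
grip_width: 0.0847
gripper_force: 0.0
```

Run:
```python
from h import *
log(); p,R=cur(); Rg=rot(-35,35); z=Rg.apply([0,0,1]); c=np.array([.478,.310,.062]); g=c-.151*z
c=camera_info("wrist"); im=grab_frame("wrist"); cv2.imwrite("pics/w3.png",im[:,:,::-1])
for X in [(.478,.31,.088),(.478,.31,0)]: print(proj(c,X))
plan(p,R,g,Rg,8)
```

```text
{'time_s': 4.65, 'joint_pos': [-0.611, 0.715, -0.892, 1.821, 1.261, 1.735, -1.003], 'tool_pos': [0.304, 0.43, 0.212], 'tcp_rot': [0.27, 0.845, -0.139, 0.441], 'ft_force': [0.138, 0.735, 0.304], 'grip_width': 0.085, 'gripper_force': 0.0}
[[323.4542878  283.61574468]]
[[322.5733235  145.24130993]]
[[[0, 0, 0.014], [0, 0, -0.1], 1], [[0, 0, 0.014], [0, 0, 0], 1], [[0, 0, 0.013], [0, 0, -0.1], 1], [[0, 0, 0.014], [0, 0, 0], 1], [[0, 0, 0.013], [0, 0, -0.1], 1], [[0.001, 0.001, 0.014], [-0.1, 0, 0], 1], [[0, 0, 0.013], [0, 0, -0.1], 1], [[0.001, 0.001, 0.014], [-0.1, 0, 0], 1]]
```

View pics/w3.png

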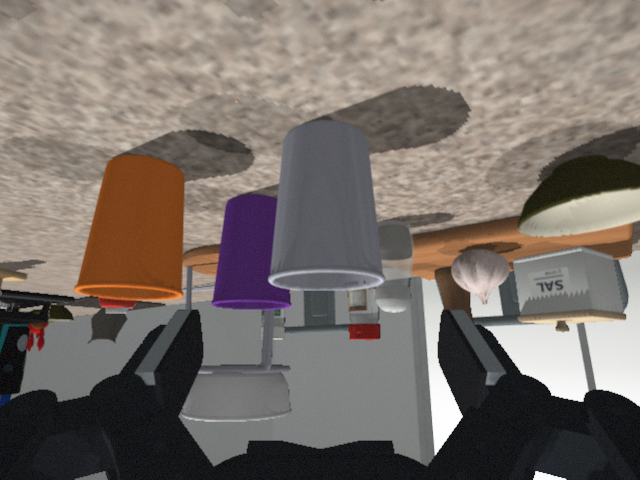

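The upside-down wrist view shows the steel cup centred at column ~326 (predicted 323.5) between the fingers, so the pose fits. I'll advance and grip.

>>> {"op": "step_arm", "data": {"deltas": [[[0, 0, 0.014], [0, 0, 0], 1], [[0, 0, 0.014], [0, 0, 0], 1], [[0, 0, 0.013], [0, 0, -0.1], 1], [[0, 0, 0.014], [0, 0, 0], 1], [[0, 0, 0.013], [0, 0, -0.1], 1], [[0.001, 0.001, 0.014], [0, 0, 0], 1], [[0, 0, 0.013], [0, 0, -0.1], 1], [[0.001, 0.001, 0.014], [0, 0, 0], 1]]}}

```text
time_s: 5.5
tool_pos: [0.3774, 0.3836, 0.1489]
tcp_rot: [0.268, 0.846, -0.138, 0.44]
ft_force: [-0.1, 0.5, -0.5]
grip_width: 0.0853
gripper_force: 0.0
```

>>> {"op": "step_arm", "data": {"deltas": [[[0, 0, 0], [0, 0, 0], 0], [[0, 0, 0], [0, 0, 0], 0], [[0, 0, 0], [0, 0, 0], 0], [[0, 0, 0], [0, 0, 0], 0], [[0, 0, 0], [0, 0, 0], 0], [[0, 0, 0], [0, 0, 0], 0], [[0, 0, 0], [0, 0, 0], 0], [[0, 0, 0], [0, 0, 0], 0]], "newtons": 40}}

```text
time_s: 6.3
tool_pos: [0.3767, 0.3841, 0.1496]
tcp_rot: [0.268, 0.846, -0.138, 0.44]
ft_force: [0.1, -0.0, -2.0]
grip_width: 0.0603
gripper_force: 43.0
```

Run:
```python
from h import *
log()
```

```text
{'time_s': 6.3, 'joint_pos': [-0.505, 0.782, -0.806, 1.871, 1.401, 1.596, -1.008], 'tool_pos': [0.377, 0.384, 0.15], 'tcp_rot': [0.268, 0.846, -0.138, 0.44], 'ft_force': [0.095, -0.004, -1.987], 'grip_width': 0.06, 'gripper_force': 43.044}
```

Gripped at 60.3 mm, as the cup's taper predicts. I plan the lift, transit and pour.

```bash
cat > pour.py <<'E'
from h import *
p,R=cur(); up=R.inv().apply([0,0,1]); P=np.array([.677,.034])
def pose(daz,a,ro,off,lipz):
    Rt=rot(daz,a,-ro); ax=Rt.apply(up); h=ax[:2]/(np.linalg.norm(ax[:2])+1e-9) if ro>5 else np.zeros(2)
    t=np.degrees(np.arccos(ax[2])); s=np.sin(np.radians(t))
    m=np.r_[P-off*h,0]; g=m-.026*ax; g[2]=lipz+.032*s-.026*ax[2]
    T=g-.151*Rt.apply([0,0,1]); body=T+Rt.apply([0,0,.101]); print("roll",ro,"tilt",round(t),"ax",ax.round(2),"grip",g.round(3),"TCP",T.round(3),"bodyz",(body[2]-.042).round(3)); return T,Rt
E
python3 - <<'E'
from pour import *
p1=p+[0,0,.24]; q,Q=plan(p,R,p1,R,10,0)
T,Rt=pose(-60,30,0,0,.33); T[:2]-=np.array([.866,.5])*.04
q,Q=plan(q,Q,T,Rt,12,0)
print("--"); 
for ro,a,off,l,n in[(60,20,.015,.235,12),(110,10,.012,.232,14),(165,10,.012,.230,14)]:
    T,Rt=pose(-60,a,ro,off,l); q,Q=plan(q,Q,T,Rt,n,0)
E
```

```text
[[[-0.02, 0, -0.014], [0, 0, 0], 0], [[-0.02, 0, -0.014], [0, 0, 0], 0], [[-0.02, 0, -0.014], [0, 0, 0], 0], [[-0.019, 0, -0.014], [0, 0, 0], 0], [[-0.02, 0, -0.014], [0, 0, 0], 0], [[-0.019, 0, -0.014], [0, 0, 0], 0], [[-0.02, 0, -0.013], [0, 0, 0], 0], [[-0.019, 0, -0.014], [0, 0, 0], 0], [[-0.02, 0, -0.013], [0, 0, 0], 0], [[-0.019, 0.001, -0.014], [0, 0, 0], 0]]
roll 0 tilt 5 ax [-0.04  0.08  1.  ] grip [0.678 0.032 0.307] TCP [0.613 0.145 0.382] bodyz 0.29
[[[-0.015, -0.008, 0.022], [1.8, -0.4, 1.1], 0], [[-0.015, -0.007, 0.022], [1.8, -0.4, 1.1], 0], [[-0.014, -0.006, 0.022], [1.7, -0.4, 1.1], 0], [[-0.014, -0.005, 0.023], [1.8, -0.4, 1.1], 0], [[-0.014, -0.004, 0.023], [1.7, -0.4, 1.1], 0], [[-0.014, -0.003, 0.023], [1.8, -0.4, 1.1], 0], [[-0.014, -0.002, 0.023], [1.7, -0.4, 1.1], 0], [[-0.014, -0.001, 0.023], [1.8, -0.4, 1.1], 0], [[-0.014, 0, 0.024], [1.7, -0.4, 1.1], 0], [[-0.014, 0, 0.024], [1.8, -0.5, 1.1], 0]]
[[[-0.014, 0.002, 0.024], [1.7, -0.4, 1.1], 0], [[-0.014, 0.002, 0.024], [1.8, -0.5, 1.2], 0]]
--
roll 60 tilt 55 ax [0.42 0.7  0.58] grip [0.659 0.003 0.246] TCP 
[... 1181 characters left out ...]
0.001], [0.7, 0, -3.6], 0]]
roll 165 tilt 133 ax [-0.17  0.71 -0.68] grip [0.684 0.004 0.271] TCP [0.61  0.133 0.297] bodyz 0.238
[[[-0.001, -0.001, 0], [0, 0, -3.9], 0], [[-0.001, -0.001, 0], [0, 0, -3.9], 0], [[-0.001, -0.001, 0], [0, 0, -3.9], 0], [[-0.001, -0.001, 0.001], [0, 0, -3.9], 0], [[-0.001, -0.001, 0], [0, 0, -3.9], 0], [[-0.001, -0.001, 0.001], [0, 0, -3.9], 0], [[-0.001, -0.001, 0], [0, 0, -3.9], 0], [[-0.001, -0.001, 0.001], [0, 0, -4.0], 0], [[-0.001, -0.001, 0], [0, 0, -3.9], 0], [[-0.001, -0.002, 0.001], [0, 0, -4.0], 0]]
[[[0, -0.001, 0], [0, 0, -3.9], 0], [[0, -0.002, 0.001], [0, 0, -4.0], 0], [[-0.001, -0.001, 0], [0, 0, -3.9], 0], [[0, -0.002, 0.001], [0, 0, -4.0], 0]]
```

>>> {"op": "step_arm", "data": {"deltas": [[[-0.02, 0, -0.014], [0, 0, 0], 0], [[-0.02, 0, -0.014], [0, 0, 0], 0], [[-0.02, 0, -0.014], [0, 0, 0], 0], [[-0.019, 0, -0.014], [0, 0, 0], 0], [[-0.02, 0, -0.014], [0, 0, 0], 0], [[-0.019, 0, -0.014], [0, 0, 0], 0], [[-0.02, 0, -0.013], [0, 0, 0], 0], [[-0.019, 0, -0.014], [0, 0, 0], 0], [[-0.02, 0, -0.013], [0, 0, 0], 0], [[-0.019, 0.001, -0.014], [0, 0, 0], 0]]}}

```text
time_s: 7.3
tool_pos: [0.3763, 0.3843, 0.3902]
tcp_rot: [0.268, 0.846, -0.138, 0.44]
ft_force: [-0.2, -0.2, -0.9]
grip_width: 0.0603
gripper_force: 43.5
```

>>> {"op": "step_arm", "data": {"deltas": [[[-0.015, -0.008, 0.022], [1.8, -0.4, 1.1], 0], [[-0.015, -0.007, 0.022], [1.8, -0.4, 1.1], 0], [[-0.014, -0.006, 0.022], [1.7, -0.4, 1.1], 0], [[-0.014, -0.005, 0.022], [1.8, -0.4, 1.1], 0], [[-0.014, -0.004, 0.023], [1.7, -0.4, 1.1], 0], [[-0.014, -0.003, 0.023], [1.8, -0.4, 1.1], 0], [[-0.014, -0.002, 0.023], [1.7, -0.4, 1.1], 0], [[-0.014, -0.001, 0.023], [1.8, -0.4, 1.1], 0], [[-0.014, 0, 0.024], [1.7, -0.4, 1.1], 0], [[-0.014, 0, 0.024], [1.8, -0.5, 1.1], 0]]}}

```text
time_s: 8.3
tool_pos: [0.5448, 0.168, 0.3832]
tcp_rot: [0.408, 0.768, -0.233, 0.435]
ft_force: [0.4, 0.9, -1.3]
grip_width: 0.0604
gripper_force: 43.5
```

>>> {"op": "step_arm", "data": {"deltas": [[[-0.014, 0.002, 0.024], [1.7, -0.4, 1.1], 0], [[-0.014, 0.002, 0.024], [1.8, -0.5, 1.2], 0], [[0, 0, 0], [0, 0, 0], 0], [[0, 0, 0], [0, 0, 0], 0]]}}

```text
time_s: 8.7
tool_pos: [0.5782, 0.1238, 0.3824]
tcp_rot: [0.434, 0.749, -0.251, 0.433]
ft_force: [1.1, 0.7, -1.9]
grip_width: 0.0606
gripper_force: 43.6
```

Run:
```python
from pour import *
log(); up=rot(-35,35).inv().apply([0,0,1]); import pour; pour.up=Ro.from_quat([.268,.846,-.138,.44]).inv().apply([0,0,1])
q,Q=p,R
for ro,a,off,l,n in[(60,20,.015,.235,10),(110,10,.012,.232,16),(165,10,.012,.230,14)]:
    T,Rt=pose(-60,a,ro,off,l); q,Q=plan(q,Q,T,Rt,n,0)
```

```text
{'time_s': 8.7, 'joint_pos': [0.018, 0.43, -0.715, 1.673, 1.297, 1.569, -0.486], 'tool_pos': [0.578, 0.124, 0.382], 'tcp_rot': [0.434, 0.749, -0.251, 0.433], 'ft_force': [1.105, 0.67, -1.905], 'grip_width': 0.061, 'gripper_force': 43.623}
roll 60 tilt 55 ax [0.41 0.7  0.58] grip [0.659 0.003 0.246] TCP [0.588 0.126 0.298] bodyz 0.221
[[[0.007, 0.001, 0.004], [0.5, -0.9, -6.0], 0], [[0.007, 0.002, 0.004], [0.5, -0.9, -6.0], 0], [[0.007, 0.002, 0.004], [0.5, -0.9, -6.0], 0], [[0.007, 0.003, 0.004], [0.5, -0.9, -6.0], 0], [[0.006, 0.004, 0.004], [0.5, -0.9, -6.0], 0], [[0.006, 0.005, 0.004], [0.5, -0.9, -6.0], 0], [[0.006, 0.005, 0.004], [0.5, -0.9, -6.0], 0], [[0.005, 0.006, 0.004], [0.5, -0.9, -6.0], 0], [[0.004, 0.007, 0.004], [0.6, -1.0, -6.0], 0], [[0.004, 0.007, 0.003], [0.5, -0.9, -5.9], 0]]
roll 110 tilt 100 ax [ 0.36  0.92 -0.18] grip [ 0.663 -0.001  0.268] TCP [0.589 0.128 0.294] bodyz 0.235
[[[0, 0, 0], [0.6, -0.1, -3.1], 0], [[0, 0, 0], [0.6, -0.1, -3.1], 0], [[0, 0, 0], [0.6, 0, -3.1], 0], [[0, 0, 0], [0.7, -0.1, -3.1], 0], [[0, 0, 0], [0.6, 0, -3.1], 0], [[0, 0, 0], [0.7, 
[... 343 characters left out ...]
[[0, 0, 0], [0.7, 0, -3.2], 0]]
roll 165 tilt 133 ax [-0.17  0.71 -0.68] grip [0.684 0.004 0.271] TCP [0.61  0.133 0.297] bodyz 0.238
[[[-0.001, -0.001, 0], [0, 0, -3.9], 0], [[-0.001, -0.001, 0], [0, 0, -3.9], 0], [[-0.001, -0.001, 0], [0, 0, -3.9], 0], [[-0.001, -0.001, 0], [0, 0, -3.9], 0], [[-0.001, -0.001, 0.001], [0, 0, -3.9], 0], [[-0.001, -0.001, 0], [0, 0, -3.9], 0], [[-0.001, -0.001, 0.001], [0, 0, -3.9], 0], [[-0.001, -0.001, 0], [0, 0, -4.0], 0], [[-0.001, -0.001, 0.001], [0, 0, -3.9], 0], [[-0.001, -0.002, 0], [0, 0, -4.0], 0]]
[[[0, -0.001, 0.001], [0, 0, -3.9], 0], [[0, -0.002, 0], [0, 0, -4.0], 0], [[-0.001, -0.002, 0.001], [0, 0, -3.9], 0], [[0, -0.001, 0], [0, 0, -4.0], 0]]
```

Run:
```python
from pour import *
import pour; pour.up=Ro.from_quat([.268,.846,-.138,.44]).inv().apply([0,0,1])
q,Q=p,R
for ro,a,off,l,n in[(60,20,.015,.262,10),(110,10,.012,.236,16),(165,10,.012,.230,14)]:
    T,Rt=pose(-60,a,ro,off,l); q,Q=plan(q,Q,T,Rt,n,0)
```

```text
roll 60 tilt 55 ax [0.41 0.7  0.58] grip [0.659 0.003 0.273] TCP [0.588 0.126 0.325] bodyz 0.248
[[[0.005, 0.001, 0.003], [0.5, -0.9, -6.0], 0], [[0.005, 0.001, 0.003], [0.5, -0.9, -6.0], 0], [[0.005, 0.002, 0.003], [0.5, -0.9, -6.0], 0], [[0.004, 0.002, 0.003], [0.5, -0.9, -6.0], 0], [[0.004, 0.003, 0.003], [0.5, -0.9, -6.0], 0], [[0.004, 0.004, 0.003], [0.5, -0.9, -6.0], 0], [[0.004, 0.004, 0.002], [0.5, -0.9, -6.0], 0], [[0.003, 0.004, 0.003], [0.5, -0.9, -6.0], 0], [[0.003, 0.004, 0.002], [0.6, -1.0, -6.0], 0], [[0.002, 0.005, 0.002], [0.5, -0.9, -5.9], 0]]
roll 110 tilt 100 ax [ 0.36  0.92 -0.18] grip [ 0.663 -0.001  0.272] TCP [0.589 0.128 0.298] bodyz 0.239
[[[0.001, 0.001, 0.001], [0.6, -0.1, -3.1], 0], [[0.001, 0.001, 0], [0.6, -0.1, -3.1], 0], [[0, 0.002, 0], [0.6, 0, -3.1], 0], [[0, 0.002, 0.001], [0.7, -0.1, -3.1], 0], [[0, 0.002, 0], [0.6, 0, -3.1], 0], [[0, 0.002, 0], [0.7, -0.1, -3.1], 0], [[0, 0.002, 0.001], [0.6, 0, -3.1], 0], [[0, 0.001, 0], [0.7, -0.1, -3.1], 0], [[0, 0.002, 0], [0.6, 0, -3.1], 0], [[0, 0.001, 0.001], [0.7, -0.1, -3.1], 0]]
[[[0, 0.002, 0], [0.6, -
[... 201 characters left out ...]
0, -3.2], 0]]
roll 165 tilt 133 ax [-0.17  0.71 -0.68] grip [0.684 0.004 0.271] TCP [0.61  0.133 0.297] bodyz 0.238
[[[-0.001, 0, 0], [0, 0, -3.9], 0], [[-0.001, -0.001, 0.001], [0, 0, -3.9], 0], [[-0.001, -0.001, 0], [0, 0, -3.9], 0], [[-0.001, -0.001, 0.001], [0, 0, -3.9], 0], [[-0.001, -0.001, 0], [0, 0, -3.9], 0], [[-0.001, -0.001, 0.001], [0, 0, -3.9], 0], [[-0.001, -0.001, 0], [0, 0, -3.9], 0], [[-0.001, -0.001, 0.001], [0, 0, -4.0], 0], [[-0.001, -0.001, 0], [0, 0, -3.9], 0], [[-0.001, -0.001, 0.001], [0, 0, -4.0], 0]]
[[[-0.001, -0.001, 0], [0, 0, -3.9], 0], [[-0.001, -0.002, 0.001], [0, 0, -4.0], 0], [[-0.001, -0.002, 0], [0, 0, -3.9], 0], [[-0.001, -0.001, 0.001], [0, 0, -4.0], 0]]
```

>>> {"op": "step_arm", "data": {"deltas": [[[0.005, 0.001, 0.003], [0.5, -0.9, -6], 0], [[0.005, 0.001, 0.003], [0.5, -0.9, -6], 0], [[0.005, 0.002, 0.003], [0.5, -0.9, -6], 0], [[0.004, 0.002, 0.003], [0.5, -0.9, -6], 0], [[0.004, 0.003, 0.003], [0.5, -0.9, -6], 0], [[0.004, 0.004, 0.003], [0.5, -0.9, -6], 0], [[0.004, 0.004, 0.002], [0.5, -0.9, -6], 0], [[0.003, 0.004, 0.003], [0.5, -0.9, -6], 0], [[0.003, 0.004, 0.002], [0.6, -1, -6], 0], [[0.002, 0.005, 0.002], [0.5, -0.9, -6], 0]]}}

```text
time_s: 9.7
tool_pos: [0.5862, 0.1285, 0.325]
tcp_rot: [-0.004, 0.819, -0.497, 0.287]
ft_force: [-0.3, -0.1, -1.7]
grip_width: 0.0603
gripper_force: 43.6
```

>>> {"op": "step_arm", "data": {"deltas": [[[0.001, 0.001, 0.001], [0.6, -0.1, -3.1], 0], [[0.001, 0.001, 0], [0.6, -0.1, -3.1], 0], [[0, 0.002, 0], [0.6, 0, -3.1], 0], [[0, 0.002, 0.001], [0.7, -0.1, -3.1], 0], [[0, 0.002, 0], [0.6, 0, -3.1], 0], [[0, 0.002, 0], [0.7, -0.1, -3.1], 0], [[0, 0.002, 0.001], [0.6, 0, -3.1], 0], [[0, 0.001, 0], [0.7, -0.1, -3.1], 0], [[0, 0.002, 0], [0.6, 0, -3.1], 0], [[0, 0.001, 0.001], [0.7, -0.1, -3.1], 0]]}}

```text
time_s: 10.7
tool_pos: [0.5878, 0.1308, 0.3084]
tcp_rot: [-0.209, 0.758, -0.599, 0.148]
ft_force: [-0.5, 0.3, -1.9]
grip_width: 0.0602
gripper_force: 43.7
```

>>> {"op": "step_arm", "data": {"deltas": [[[0, 0.002, 0], [0.6, -0.1, -3.1], 0], [[0, 0.001, 0.001], [0.7, 0, -3.2], 0], [[0, 0.002, 0], [0.6, -0.1, -3.1], 0], [[0, 0.001, 0], [0.7, 0, -3.2], 0], [[-0.001, 0.002, 0.001], [0.6, -0.1, -3.1], 0], [[0, 0.001, 0], [0.7, 0, -3.2], 0]]}}

```text
time_s: 11.3
tool_pos: [0.5876, 0.1303, 0.2991]
tcp_rot: [-0.327, 0.693, -0.64, 0.057]
ft_force: [-0.1, -0.2, -1.6]
grip_width: 0.0604
gripper_force: 43.7
```

>>> {"op": "step_arm", "data": {"deltas": [[[-0.001, 0, 0], [0, 0, -3.9], 0], [[-0.001, -0.001, 0.001], [0, 0, -3.9], 0], [[-0.001, -0.001, 0], [0, 0, -3.9], 0], [[-0.001, -0.001, 0.001], [0, 0, -3.9], 0], [[-0.001, -0.001, 0], [0, 0, -3.9], 0], [[-0.001, -0.001, 0.001], [0, 0, -3.9], 0], [[-0.001, -0.001, 0], [0, 0, -3.9], 0], [[-0.001, -0.001, 0.001], [0, 0, -4], 0]]}}

```text
time_s: 12.1
tool_pos: [0.5989, 0.1323, 0.3]
tcp_rot: [0.502, -0.579, 0.632, 0.118]
ft_force: [0.0, -0.2, -1.8]
grip_width: 0.0602
gripper_force: 43.8
```

Run:
```python
from h import *
log(); a=grab_frame("side")[:,:,::-1]; b=grab_frame("scene")[:,:,::-1]
c=np.hstack([cv2.resize(a[150:320,190:350],None,fx=3,fy=3)[:480,:400],cv2.resize(b[150:280,270:370],None,fx=4,fy=4)[:480]])
cv2.imwrite("pics/pour.png",c); print(c.shape)
```

```text
{'time_s': 12.1, 'joint_pos': [-0.142, 0.629, -0.568, 1.727, 1.626, 1.733, 1.745], 'tool_pos': [0.599, 0.132, 0.3], 'tcp_rot': [0.502, -0.579, 0.632, 0.118], 'ft_force': [0.044, -0.243, -1.783], 'grip_width': 0.06, 'gripper_force': 43.776}
(480, 800, 3)
```

View pics/pour.png

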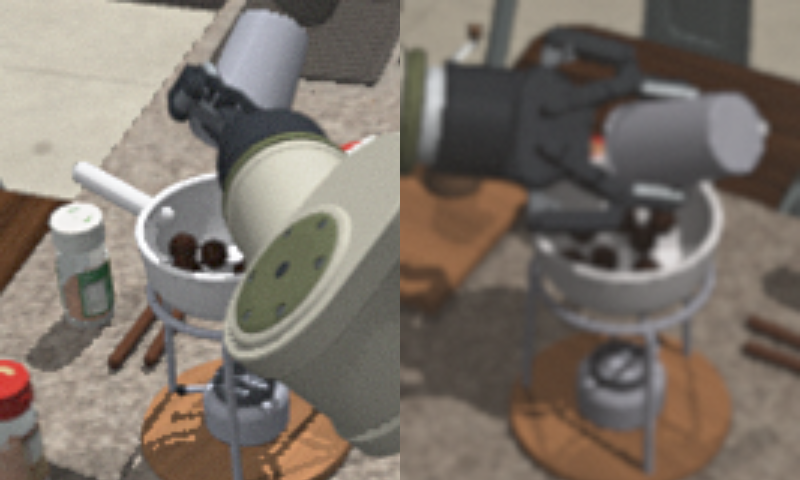

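The picture shows several balls in the pot, with the last ones dropping from the cup mouth and none outside. I'll finish the roll and wait.

>>> {"op": "step_arm", "data": {"deltas": [[[-0.001, -0.001, 0], [0, 0, -4], 0], [[-0.001, -0.001, 0], [0, 0, -4], 0], [[-0.001, -0.001, 0], [0, 0, -4], 0], [[-0.001, -0.001, 0], [0, 0, -4], 0], [[-0.001, -0.001, 0], [0, 0, -4], 0], [[-0.001, -0.001, 0], [0, 0, -4], 0], [[0, 0, 0], [0, 0, 0], 0], [[0, 0, 0], [0, 0, 0], 0], [[0, 0, 0], [0, 0, 0], 0]]}}

```text
time_s: 13.1
tool_pos: [0.6056, 0.1357, 0.2974]
tcp_rot: [0.609, -0.464, 0.594, 0.246]
ft_force: [-0.5, 0.2, -1.4]
grip_width: 0.0603
gripper_force: 43.8
```

Run:
```python
from h import *
log(); p,R=cur()
q,Q=plan(p,R,p+[0,0,.04],R,2,0)
Rt=rot(-60,35); R2=Ro.from_quat([.268,.846,-.138,.44])
# way point: reverse of roll, raised, drifting back
for tgt,RR,n in[(np.array([.56,.17,.40]),rot(-55,20,-80),13),(np.array([.50,.26,.41]),rot(-45,32,0),12),(np.array([.377,.384,.36]),R2,6)]:
    q,Q=plan(q,Q,tgt,RR,n,0); print()
```

```text
{'time_s': 13.1, 'joint_pos': [-0.157, 0.642, -0.551, 1.707, 1.625, 1.73, 2.164], 'tool_pos': [0.606, 0.136, 0.297], 'tcp_rot': [0.609, -0.464, 0.594, 0.246], 'ft_force': [-0.462, 0.224, -1.39], 'grip_width': 0.06, 'gripper_force': 43.793}
[[[0.019, -0.005, -0.003], [0, 0, 0], 0], [[0.019, -0.005, -0.004], [0, 0, 0], 0]]
[[[0.004, 0.001, -0.005], [-0.5, -0.8, 6.4], 0], [[0.004, 0, -0.005], [-0.5, -0.8, 6.4], 0], [[0.004, 0, -0.005], [-0.5, -0.8, 6.4], 0], [[0.004, -0.001, -0.005], [-0.5, -0.8, 6.5], 0], [[0.004, -0.001, -0.005], [-0.5, -0.8, 6.4], 0], [[0.004, -0.002, -0.005], [-0.5, -0.8, 6.5], 0], [[0.004, -0.002, -0.005], [-0.5, -0.8, 6.4], 0], [[0.003, -0.002, -0.005], [-0.5, -0.8, 6.5], 0], [[0.003, -0.003, -0.005], [-0.5, -0.8, 6.4], 0], [[0.002, -0.003, -0.006], [-0.5, -0.8, 6.5], 0]]
[[[0.002, -0.003, -0.005], [-0.5, -0.7, 6.4], 0], [[0.002, -0.003, -0.006], [-0.5, -0.8, 6.5], 0], [[0.002, -0.003, -0.005], [-0.4, -0.7, 6.4], 0]]

[[[0, 0.002, -0.009], [-1.3, 0.3, 6.3], 0], [[0, 0.003, -0.009], [-1.3, 0.3, 6.3], 0], [[0.001, 0.003, -0.009], [-1.3, 0.3, 6.3], 0], [[0.001, 0.003, -0.009], [-1.3, 0.3, 6.2], 0], [[0.002, 0.003, -0.008], [-1.3, 0.3, 6.3], 0], [[0.002, 0.003, -0.008], [-1.3, 0.3, 6.2], 0], [[0.002, 0.002, -0.008], [-1.3, 0.3, 6.3], 0], [[0.002, 0.003, -0.008], [-1.3, 0.3, 6.2], 0], [[0.003, 0.002, -0.008], [-1.3, 0.3, 6.3], 0], [[0.003, 0.002, -0.008], [-1.3, 0.3, 6.2], 0]]
[[[0.003, 0.002, -0.009], [-1.3, 0.3, 6.3], 0], [[0.004, 0.002, -0.008], [-1.4, 0.4, 6.2], 0]]

[[[0.022, 0, -0.02], [-1.4, 0.5, -0.9], 0], [[0.023, 0.001, -0.02], [-1.4, 0.5, -0.9], 0], [[0.023, 0.002, -0.02], [-1.4, 0.5, -0.9], 0], [[0.023, 0.003, -0.02], [-1.4, 0.5, -0.9], 0], [[0.023, 0.003, -0.019], [-1.4, 0.5, -0.9], 0], [[0.023, 0.005, -0.019], [-1.3, 0.6, -0.8], 0]]
```

>>> {"op": "step_arm", "data": {"deltas": [[[0.019, -0.005, -0.003], [0, 0, 0], 0], [[0.019, -0.005, -0.004], [0, 0, 0], 0], [[0.004, 0.001, -0.005], [-0.5, -0.8, 6.4], 0], [[0.004, 0, -0.005], [-0.5, -0.8, 6.4], 0], [[0.004, 0, -0.005], [-0.5, -0.8, 6.4], 0], [[0.004, -0.001, -0.005], [-0.5, -0.8, 6.5], 0], [[0.004, -0.001, -0.005], [-0.5, -0.8, 6.4], 0], [[0.004, -0.002, -0.005], [-0.5, -0.8, 6.5], 0], [[0.004, -0.002, -0.005], [-0.5, -0.8, 6.4], 0], [[0.003, -0.002, -0.005], [-0.5, -0.8, 6.5], 0]]}}

```text
time_s: 14.1
tool_pos: [0.5777, 0.1566, 0.3759]
tcp_rot: [-0.368, 0.716, -0.592, 0.042]
ft_force: [1.5, 0.9, -1.5]
grip_width: 0.06
gripper_force: 43.7
```

>>> {"op": "step_arm", "data": {"deltas": [[[0.003, -0.003, -0.005], [-0.5, -0.8, 6.4], 0], [[0.002, -0.003, -0.006], [-0.5, -0.8, 6.5], 0], [[0.002, -0.003, -0.005], [-0.5, -0.7, 6.4], 0], [[0.002, -0.003, -0.006], [-0.5, -0.8, 6.5], 0], [[0.002, -0.003, -0.005], [-0.4, -0.7, 6.4], 0], [[0, 0.002, -0.009], [-1.3, 0.3, 6.3], 0], [[0, 0.003, -0.009], [-1.3, 0.3, 6.3], 0], [[0.001, 0.003, -0.009], [-1.3, 0.3, 6.3], 0], [[0.001, 0.003, -0.009], [-1.3, 0.3, 6.2], 0], [[0.002, 0.003, -0.008], [-1.3, 0.3, 6.3], 0]]}}

```text
time_s: 15.1
tool_pos: [0.5348, 0.2088, 0.4035]
tcp_rot: [0.042, 0.849, -0.407, 0.334]
ft_force: [0.6, 0.4, -0.5]
grip_width: 0.0604
gripper_force: 43.7
```

>>> {"op": "step_arm", "data": {"deltas": [[[0.002, 0.003, -0.008], [-1.3, 0.3, 6.2], 0], [[0.002, 0.002, -0.008], [-1.3, 0.3, 6.3], 0], [[0.002, 0.003, -0.008], [-1.3, 0.3, 6.2], 0], [[0.003, 0.002, -0.008], [-1.3, 0.3, 6.3], 0], [[0.003, 0.002, -0.008], [-1.3, 0.3, 6.2], 0], [[0.003, 0.002, -0.009], [-1.3, 0.3, 6.3], 0], [[0.004, 0.002, -0.008], [-1.4, 0.4, 6.2], 0]]}}

```text
time_s: 15.8
tool_pos: [0.4999, 0.2599, 0.4101]
tcp_rot: [0.336, 0.808, -0.185, 0.448]
ft_force: [0.4, 0.6, -0.8]
grip_width: 0.0602
gripper_force: 43.8
```

>>> {"op": "step_arm", "data": {"deltas": [[[0.022, 0, -0.02], [-1.4, 0.5, -0.9], 0], [[0.023, 0.001, -0.02], [-1.4, 0.5, -0.9], 0], [[0.023, 0.002, -0.02], [-1.4, 0.5, -0.9], 0], [[0.023, 0.003, -0.02], [-1.4, 0.5, -0.9], 0], [[0.023, 0.003, -0.019], [-1.4, 0.5, -0.9], 0], [[0.023, 0.005, -0.019], [-1.3, 0.6, -0.8], 0], [[0, 0, 0], [0, 0, 0], 0]]}}

```text
time_s: 16.5
tool_pos: [0.3742, 0.3866, 0.3593]
tcp_rot: [0.265, 0.848, -0.137, 0.439]
ft_force: [-0.9, 0.3, -1.9]
grip_width: 0.0605
gripper_force: 43.8
```

Run:
```python
from h import *
log(); p,R=cur(); R2=Ro.from_quat([.268,.846,-.138,.44]); g=np.array([.377,.384,.150])
q,Q=plan(p,R,g+[0,0,.012],R2,10,0); 
sc=grab_frame("scene"); sd=grab_frame("side"); np.save("sc4.npy",sc); np.save("sd4.npy",sd)
for n,im,box in(("scene",sc,(300,185,355,225)),("side",sd,(232,200,302,262))):
    x0,y0,x1,y1=box; h=cv2.cvtColor(im,cv2.COLOR_RGB2HSV)[y0:y1,x0:x1]; m=cv2.inRange(h,(0,60,0),(20,255,110)); k,l,st,ce=cv2.connectedComponentsWithStats(m)
    print(n,(m>0).sum(),[(s[4],(c+[x0,y0]).round(0).tolist()) for s,c in zip(st[1:],ce[1:]) if s[4]>4])
```

```text
{'time_s': 16.5, 'joint_pos': [-0.431, 0.428, -0.888, 1.754, 1.184, 1.66, -0.625], 'tool_pos': [0.374, 0.387, 0.359], 'tcp_rot': [0.265, 0.848, -0.137, 0.439], 'ft_force': [-0.926, 0.307, -1.887], 'grip_width': 0.06, 'gripper_force': 43.833}
[[[0.016, 0, 0.012], [0, 0, 0], 0], [[0.016, 0, 0.012], [0, 0, 0], 0], [[0.016, 0, 0.012], [0, 0, 0], 0], [[0.016, 0, 0.012], [0, 0, 0], 0], [[0.016, 0, 0.012], [0, 0, 0], 0], [[0.016, 0, 0.011], [0, 0, 0.1], 0], [[0.016, 0, 0.012], [0.1, -0.1, 0], 0], [[0.016, 0, 0.011], [0, 0, 0.1], 0], [[0.015, 0, 0.012], [0.1, -0.1, 0], 0], [[0.016, -0.001, 0.011], [0, 0, 0.1], 0]]
scene 220 [(np.int32(78), [338.0, 186.0]), (np.int32(26), [352.0, 195.0]), (np.int32(71), [330.0, 206.0]), (np.int32(21), [315.0, 207.0]), (np.int32(15), [320.0, 214.0]), (np.int32(6), [331.0, 216.0])]
side 249 [(np.int32(5), [300.0, 209.0]), (np.int32(80), [251.0, 233.0]), (np.int32(72), [275.0, 233.0]), (np.int32(49), [261.0, 234.0]), (np.int32(29), [238.0, 258.0]), (np.int32(8), [249.0, 254.0])]
```

>>> {"op": "step_arm", "data": {"deltas": [[[0.016, 0, 0.012], [0, 0, 0], 0], [[0.016, 0, 0.012], [0, 0, 0], 0], [[0.016, 0, 0.012], [0, 0, 0], 0], [[0.016, 0, 0.012], [0, 0, 0], 0], [[0.016, 0, 0.012], [0, 0, 0], 0], [[0.016, 0, 0.011], [0, 0, 0], 0], [[0.016, 0, 0.012], [0, 0, 0.1], 0], [[0.016, 0, 0.011], [0, 0, 0], 0], [[0.015, 0, 0.012], [0.1, -0.1, 0], 0], [[0.016, -0.001, 0.011], [0, 0, 0.1], 0]]}}

```text
time_s: 17.6
tool_pos: [0.382, 0.3797, 0.1623]
tcp_rot: [0.271, 0.844, -0.139, 0.44]
ft_force: [0.2, 0.1, -1.3]
grip_width: 0.0602
gripper_force: 43.8
```

>>> {"op": "step_arm", "data": {"deltas": [[[0.004, 0, 0.003], [0, 0, 0], 0], [[0.003, 0, 0.002], [0, 0, 0], 0], [[0.002, 0, 0.001], [0, 0, 0], 0], [[0, 0, 0], [0, 0, 0], 0]]}}

```text
time_s: 18.0
tool_pos: [0.3805, 0.3811, 0.1525]
tcp_rot: [0.27, 0.845, -0.139, 0.44]
ft_force: [-0.1, 0.8, -1.2]
grip_width: 0.0601
gripper_force: 43.8
```

Run:
```python
from h import *
log(); p,R=cur(); R2=Ro.from_quat([.268,.846,-.138,.44]); print((R.inv()*R2).as_rotvec(degrees=True).round(2), (R.apply(rot(-35,35).inv().apply([0,0,1]))).round(3))
```

```text
{'time_s': 18.0, 'joint_pos': [-0.534, 0.751, -0.754, 1.873, 1.374, 1.558, -0.996], 'tool_pos': [0.381, 0.381, 0.153], 'tcp_rot': [0.27, 0.845, -0.139, 0.44], 'ft_force': [-0.146, 0.832, -1.188], 'grip_width': 0.06, 'gripper_force': 43.825}
[-0.19  0.04 -0.19] [-0.001 -0.003  1.   ]
```

>>> {"op": "step_arm", "data": {"deltas": [[[0.001, 0, 0.001], [0, 0, 0], 0], [[0.001, 0, 0.001], [0, 0, 0], 0], [[0, 0, 0], [0, 0, 0], 0]]}}

```text
time_s: 18.3
tool_pos: [0.3808, 0.3808, 0.1495]
tcp_rot: [0.27, 0.845, -0.139, 0.44]
ft_force: [-0.6, 0.2, 1.1]
grip_width: 0.0603
gripper_force: 43.8
```

>>> {"op": "step_arm", "data": {"deltas": [[[0, 0, 0], [0, 0, 0], 1], [[0, 0, 0], [0, 0, 0], 1], [[0, 0, 0], [0, 0, 0], 1], [[0, 0, 0], [0, 0, 0], 1], [[0, 0, 0], [0, 0, 0], 1], [[0, 0, 0], [0, 0, 0], 1]]}}

```text
time_s: 18.9
tool_pos: [0.3806, 0.3807, 0.1491]
tcp_rot: [0.27, 0.845, -0.139, 0.44]
ft_force: [0.5, 0.4, -0.6]
grip_width: 0.0854
gripper_force: 0.0
```

>>> {"op": "step_arm", "data": {"deltas": [[[0, 0, -0.015], [0, 0, 0], 1], [[0, 0, -0.015], [0, 0, 0], 1], [[0, 0, -0.02], [0, 0, 0], 1], [[0, 0, -0.025], [0, 0, 0], 1], [[0, 0, -0.025], [0, 0, 0], 1], [[0, 0, -0.025], [0, 0, 0], 1], [[-0.02, 0, -0.02], [0, 0, 0], 1], [[-0.04, 0, -0.02], [0, 0, 0], 1], [[-0.04, 0, -0.02], [0, 0, 0], 1], [[-0.04, 0, -0.02], [0, 0, 0], 1]]}}

```text
time_s: 19.9
tool_pos: [0.307, 0.4314, 0.3841]
tcp_rot: [0.268, 0.846, -0.138, 0.44]
ft_force: [0.4, 0.2, 0.1]
grip_width: 0.0854
gripper_force: 0.0
```

Run:
```python
from h import *
log(); a=grab_frame("side")[:,:,::-1]; b=grab_frame("scene")[:,:,::-1]; cv2.imwrite("pics/side5.png",a); cv2.imwrite("pics/scene5.png",b)
c=np.hstack([cv2.resize(a[200:262,230:306],(400,326),interpolation=cv2.INTER_CUBIC),cv2.resize(b[180:242,292:368],(400,326),interpolation=cv2.INTER_CUBIC)])
d=np.hstack([cv2.resize(a[340:428,270:378],(330,269),interpolation=cv2.INTER_CUBIC),cv2.resize(b[215:303,190:298],(330,269),interpolation=cv2.INTER_CUBIC),np.zeros((269,140,3),np.uint8)])
cv2.imwrite("pics/chk.png",np.vstack([c,d]))
```

```text
{'time_s': 19.9, 'joint_pos': [-0.563, 0.449, -0.93, 1.686, 1.133, 1.814, -0.684], 'tool_pos': [0.307, 0.431, 0.384], 'tcp_rot': [0.268, 0.846, -0.138, 0.44], 'ft_force': [0.385, 0.181, 0.07], 'grip_width': 0.085, 'gripper_force': 0.0}
```

View pics/chk.png

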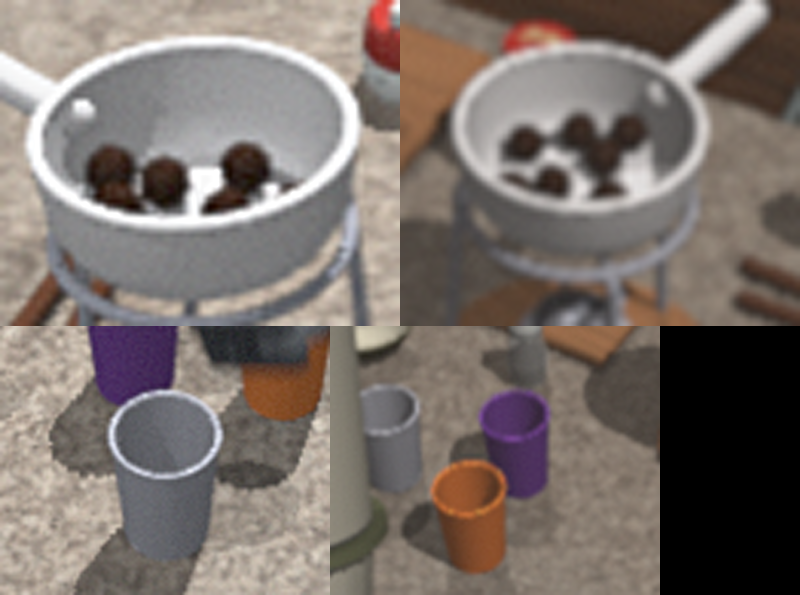

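The check picture shows the steel cup standing upright and seven balls visible in the pot (the near rim may hide the eighth). I'll fly over the cup, pot and holder with the wrist camera to verify by numbers.

Run:
```python
from h import *
p,R=cur(); y=np.radians(14.5); Rd=Ro.from_matrix(np.array([[np.cos(y),np.sin(y),0],[np.sin(y),-np.cos(y),0],[0,0,-1]]).astype(float))
q,Q=plan(p,R,np.array([.40,.29,.48]),Rd,14)
q,Q=plan(q,Q,np.array([.58,.015,.53]),Rd,8)
q,Q=plan(q,Q,np.array([.42,-.33,.50]),Rd,9)
```

```text
[[[-0.012, -0.004, 0.005], [4.4, 2.0, 8.4], 1], [[-0.013, -0.002, 0.005], [4.4, 2.0, 8.4], 1], [[-0.013, 0, 0.005], [4.4, 2.0, 8.4], 1], [[-0.013, 0.002, 0.004], [4.4, 2.0, 8.4], 1], [[-0.012, 0.004, 0.004], [4.4, 2.0, 8.4], 1], [[-0.012, 0.007, 0.003], [4.4, 2.0, 8.4], 1], [[-0.011, 0.008, 0.002], [4.4, 2.0, 8.4], 1], [[-0.009, 0.01, 0.001], [4.4, 2.0, 8.4], 1], [[-0.008, 0.011, 0], [4.4, 2.0, 8.4], 1], [[-0.006, 0.012, -0.002], [4.4, 2.0, 8.5], 1]]
[[[-0.004, 0.013, -0.003], [4.4, 2.0, 8.4], 1], [[-0.002, 0.013, -0.004], [4.4, 2.0, 8.5], 1], [[0, 0.013, -0.004], [4.3, 1.9, 8.4], 1], [[0.001, 0.013, -0.006], [4.4, 2.0, 8.5], 1]]
[[[0.013, 0.039, -0.006], [0, 0, 0], 1], [[0.013, 0.039, -0.006], [0, 0, 0], 1], [[0.013, 0.039, -0.006], [0, 0, 0], 1], [[0.013, 0.039, -0.006], [0, 0, 0], 1], [[0.014, 0.039, -0.006], [0, 0, 0], 1], [[0.013, 0.039, -0.007], [0, 0, 0], 1], [[0.014, 0.039, -0.006], [0, 0, 0], 1], [[0.013, 0.038, -0.007], [0, 0, 0], 1]]
[[[-0.027, 0.033, 0.003], [0, 0, 0], 1], [[-0.027, 0.033, 0.003], [0, 0, 0], 1], [[-0.027, 0.033, 0.003], [0, 0, 0], 1], [[-0.027, 0.033, 0.004], [0, 0, 0], 1], [[-0.027, 0.032, 0.003], [0, 0, 0], 1], [[-0.027, 0.033, 0.004], [0, 0, 0], 1], [[-0.026, 0.032, 0.003], [0, 0, 0], 1], [[-0.027, 0.033, 0.004], [0, 0, 0], 1], [[-0.026, 0.032, 0.003], [0, 0, 0], 1]]
```

Run:
```python
from h import *
p,R=cur(); y=np.radians(14.5); Rd=Ro.from_matrix(np.array([[np.cos(y),np.sin(y),0],[np.sin(y),-np.cos(y),0],[0,0,-1]]).astype(float))
q,Q=plan(p,R,np.array([.40,.29,.48]),Rd,18)
```

```text
[[[-0.009, -0.003, 0.004], [3.4, 1.5, 6.5], 1], [[-0.01, -0.002, 0.004], [3.4, 1.5, 6.5], 1], [[-0.01, -0.001, 0.004], [3.4, 1.5, 6.5], 1], [[-0.01, 0.001, 0.004], [3.4, 1.5, 6.6], 1], [[-0.01, 0.002, 0.003], [3.4, 1.5, 6.5], 1], [[-0.01, 0.003, 0.003], [3.4, 1.5, 6.6], 1], [[-0.009, 0.005, 0.003], [3.5, 1.5, 6.5], 1], [[-0.009, 0.006, 0.002], [3.5, 1.6, 6.5], 1], [[-0.008, 0.007, 0.001], [3.4, 1.6, 6.6], 1], [[-0.007, 0.008, 0.001], [3.4, 1.5, 6.6], 1]]
[[[-0.007, 0.008, 0], [3.5, 1.5, 6.5], 1], [[-0.005, 0.009, -0.001], [3.5, 1.6, 6.6], 1], [[-0.004, 0.01, -0.001], [3.4, 1.5, 6.5], 1], [[-0.003, 0.01, -0.002], [3.4, 1.6, 6.6], 1], [[-0.002, 0.01, -0.003], [3.5, 1.5, 6.5], 1], [[-0.001, 0.01, -0.003], [3.4, 1.6, 6.6], 1], [[0, 0.01, -0.004], [3.5, 1.5, 6.5], 1], [[0.001, 0.01, -0.005], [3.4, 1.6, 6.6], 1]]
```

>>> {"op": "step_arm", "data": {"deltas": [[[-0.009, -0.003, 0.004], [3.4, 1.5, 6.5], 1], [[-0.01, -0.002, 0.004], [3.4, 1.5, 6.5], 1], [[-0.01, -0.001, 0.004], [3.4, 1.5, 6.5], 1], [[-0.01, 0.001, 0.004], [3.4, 1.5, 6.6], 1], [[-0.01, 0.002, 0.003], [3.4, 1.5, 6.5], 1], [[-0.01, 0.003, 0.003], [3.4, 1.5, 6.6], 1], [[-0.009, 0.005, 0.003], [3.5, 1.5, 6.5], 1], [[-0.009, 0.006, 0.002], [3.5, 1.6, 6.5], 1], [[-0.008, 0.007, 0.001], [3.4, 1.6, 6.6], 1], [[-0.007, 0.008, 0.001], [3.4, 1.5, 6.6], 1]]}}

```text
time_s: 21.0
tool_pos: [0.3607, 0.3536, 0.4334]
tcp_rot: [0.802, 0.541, -0.077, 0.242]
ft_force: [0.8, 0.1, 0.2]
grip_width: 0.0851
gripper_force: 0.0
```

>>> {"op": "step_arm", "data": {"deltas": [[[-0.007, 0.008, 0], [3.5, 1.5, 6.5], 1], [[-0.005, 0.009, -0.001], [3.5, 1.6, 6.6], 1], [[-0.004, 0.01, -0.001], [3.4, 1.5, 6.5], 1], [[-0.003, 0.01, -0.002], [3.4, 1.6, 6.6], 1], [[-0.002, 0.01, -0.003], [3.5, 1.5, 6.5], 1], [[-0.001, 0.01, -0.003], [3.4, 1.6, 6.6], 1], [[0, 0.01, -0.004], [3.5, 1.5, 6.5], 1], [[0.001, 0.01, -0.005], [3.4, 1.6, 6.6], 1], [[0, 0, 0], [0, 0, 0], 1]]}}

```text
time_s: 21.9
tool_pos: [0.4013, 0.2886, 0.4746]
tcp_rot: [0.992, 0.124, -0.002, 0.004]
ft_force: [-0.4, -0.4, -0.9]
grip_width: 0.0854
gripper_force: 0.0
```

```bash
cat >> h.py <<'E'
def brown(im,poly):
    h=cv2.cvtColor(im,cv2.COLOR_RGB2HSV); m=cv2.inRange(h,(0,60,0),(20,255,110)); k=np.zeros_like(m); cv2.fillPoly(k,[np.int32(poly)],255); return cv2.bitwise_and(m,k),k
def circ(x,y,z,r): t=np.linspace(0,2*np.pi,40); return np.c_[x+r*np.cos(t),y+r*np.sin(t),0*t+z]
E
python3 - <<'E'
from h import *
import pickle
log(); c=camera_info("wrist"); im=grab_frame("wrist"); cv2.imwrite("pics/w_cup.png",im[:,:,::-1]); pickle.dump(c,open("wcup.pkl","wb"))
m,k=brown(im,proj(c,circ(.48,.31,.088,.03))); print("cup brown",(m>0).sum(),"of",(k>0).sum(), "mean rgb",im[k>0].mean(0).round(), "dark", (im[k>0].max(1)<60).sum())
m,k=brown(im,proj(c,circ(.48,.31,.005,.02))); ys,xs=np.nonzero(k); print(xs.mean(),ys.mean(),im[k>0].mean(0).round(),im[k>0].std(0).round())
w=cv2.imread("pics/w2.png")[:,:,::-1].copy(); c2=pickle.load(open("w2.pkl","rb")); m,k=brown(w,proj(c2,circ(.478,.31,.088,.03))); print("before",(m>0).sum(),(k>0).sum())
E
```

```text
{'time_s': 21.9, 'joint_pos': [-0.074, 0.123, -0.675, 1.566, 0.081, 1.486, -2.075], 'tool_pos': [0.401, 0.289, 0.475], 'tcp_rot': [0.992, 0.124, -0.002, 0.004], 'ft_force': [-0.449, -0.421, -0.947], 'grip_width': 0.085, 'gripper_force': 0.0}
cup brown 0 of 4565 mean rgb [80. 80. 86.] dark 545
315.8911764705882 92.37205882352941 [72. 72. 77.] [5. 5. 5.]
before 1176 3881
```

>>> {"op": "step_arm", "data": {"deltas": [[[0.013, 0.039, -0.006], [0, 0, 0], 1], [[0.013, 0.039, -0.006], [0, 0, 0], 1], [[0.013, 0.039, -0.006], [0, 0, 0], 1], [[0.013, 0.039, -0.006], [0, 0, 0], 1], [[0.014, 0.039, -0.006], [0, 0, 0], 1], [[0.013, 0.039, -0.007], [0, 0, 0], 1], [[0.014, 0.039, -0.006], [0, 0, 0], 1], [[0.013, 0.038, -0.007], [0, 0, 0], 1], [[0, 0, 0], [0, 0, 0], 1]]}}

```text
time_s: 22.85
tool_pos: [0.5841, 0.0103, 0.5238]
tcp_rot: [0.992, 0.124, -0.005, 0.005]
ft_force: [-0.1, -0.3, -0.2]
grip_width: 0.0853
gripper_force: 0.0
```

Run:
```python
from h import *
import pickle
log(); c=camera_info("wrist"); im=grab_frame("wrist"); cv2.imwrite("pics/w_pot.png",im[:,:,::-1]); pickle.dump(c,open("wpot.pkl","wb"))
m,k=brown(im,proj(c,circ(.677,.034,.197,.064))); n,l,st,ce=cv2.connectedComponentsWithStats(m)
f=c["mtx"][0][0]; o=-np.array(c["R"]).T@np.array(c["t"]); d=o[2]-.162; print("ball px area",np.pi*(f*.011/d)**2,"total",(m>0).sum())
for s,q in zip(st[1:],ce[1:]):
    if s[4]>15: print(s.tolist(),atz(c,q,.162).round(3))
# white rim centre
h=cv2.cvtColor(im,cv2.COLOR_RGB2HSV); pr=proj(c,[(.677,.034,.197),(.677,.034,.151)]); print("pred",pr)
```

```text
{'time_s': 22.85, 'joint_pos': [0.247, 0.307, -0.44, 1.236, 0.14, 1.635, -1.49], 'tool_pos': [0.584, 0.01, 0.524], 'tcp_rot': [0.992, 0.124, -0.005, 0.005], 'ft_force': [-0.137, -0.266, -0.165], 'grip_width': 0.085, 'gripper_force': 0.0}
ball px area 595.1530992156199 total 4700
[287, 0, 28, 33, 677] [0.709 0.053 0.162]
[324, 0, 28, 24, 525] [0.719 0.029 0.162]
[253, 27, 27, 31, 644] [0.686 0.074 0.162]
[313, 27, 26, 32, 621] [0.697 0.032 0.162]
[285, 68, 25, 29, 570] [0.665 0.046 0.162]
[327, 75, 26, 29, 572] [0.668 0.014 0.162]
[258, 84, 26, 29, 562] [0.649 0.063 0.162]
[290, 110, 25, 27, 527] [0.637 0.036 0.162]
pred [[316.44580898  67.16598559]
 [316.34645065  70.58545849]]
```

All eight balls are in the pot, and the cup is empty. Now the holder.

>>> {"op": "step_arm", "data": {"deltas": [[[-0.027, 0.033, 0.003], [0, 0, 0], 1], [[-0.027, 0.033, 0.003], [0, 0, 0], 1], [[-0.027, 0.033, 0.003], [0, 0, 0], 1], [[-0.027, 0.033, 0.003], [0, 0, 0], 1], [[-0.027, 0.033, 0.003], [0, 0, 0], 1], [[-0.027, 0.033, 0.003], [0, 0, 0], 1], [[-0.027, 0.033, 0.003], [0, 0, 0], 1], [[-0.027, 0.033, 0.003], [0, 0, 0], 1], [[-0.027, 0.032, 0.003], [0, 0, 0], 1], [[0, 0, 0], [0, 0, 0], 1]]}}

```text
time_s: 23.9
tool_pos: [0.4176, -0.3363, 0.5006]
tcp_rot: [0.992, 0.123, -0.005, 0.004]
ft_force: [-0.4, 0.1, 0.4]
grip_width: 0.0852
gripper_force: 0.0
```

Run:
```python
from h import *
import pickle
log(); c=camera_info("wrist"); im=grab_frame("wrist"); cv2.imwrite("pics/w_h.png",im[:,:,::-1]); pickle.dump(c,open("wh.pkl","wb"))
o=-np.array(c["R"]).T@np.array(c["t"]); print("cam",o.round(3))
h=cv2.cvtColor(im,cv2.COLOR_RGB2HSV); pr=proj(c,[(.494,-.34,.227),(.494,-.34,.137),(.494,-.34,.01)]); print(pr.round())
m=cv2.inRange(h,(0,130,60),(10,255,255))|cv2.inRange(h,(172,130,60),(180,255,255))
def big(m):
    n,l,st,ce=cv2.connectedComponentsWithStats(m)
    d=[st[i,4]-50*np.hypot(*(ce[i]-pr[0])) for i in range(1,n)]; i=1+int(np.argmax(d)); return np.uint8(l==i)*255,st[i],ce[i]
r,st,ce=big(m); print("red",st,ce); cn=max(cv2.findContours(r,0,2)[0],key=cv2.contourArea); print(cv2.minAreaRect(cn)); print(cv2.approxPolyDP(cn,2.5,True)[:,0].tolist())
x,y,w,hh=st[:4]; V=h[y:y+hh,x:x+w,2]; print("V",V[::4,::3].tolist())
wd=cv2.inRange(h,(10,70,90),(25,200,255)); wd=cv2.morphologyEx(wd,cv2.MORPH_OPEN,np.ones((5,5))); 
n,l,s2,c2=cv2.connectedComponentsWithStats(wd|m)
for i in range(1,n):
    if s2[i,4]>800: 
        q=np.uint8(l==i); cn=max(cv2.findContours(q,0,2)[0],key=cv2.contourArea); print(s2[i],c2[i].round(),cv2.approxPolyDP(cn,5,True)[:,0].tolist())
```

```text
{'time_s': 23.9, 'joint_pos': [0.77, 0.172, -0.184, 1.431, 0.044, 1.544, -0.736], 'tool_pos': [0.418, -0.336, 0.501], 'tcp_rot': [0.992, 0.123, -0.005, 0.004], 'ft_force': [-0.399, 0.083, 0.442], 'grip_width': 0.085, 'gripper_force': 0.0}
cam [ 0.495 -0.316  0.467]
[[358. 105.]
 [347. 101.]
 [339.  99.]]
red [ 331   79   41   39 1092] [351.39377289  97.29945055]
((351.5, 97.00000762939453), (31.819805145263672, 38.890869140625), 45.0)
[[360, 79], [346, 81], [332, 95], [333, 105], [345, 116], [355, 115], [371, 97], [371, 91]]
V [[98, 111, 107, 88, 65, 58, 61, 88, 128, 93, 58, 181, 196, 196], [115, 109, 86, 64, 74, 80, 89, 102, 137, 153, 159, 149, 185, 193], [104, 82, 67, 78, 84, 96, 140, 175, 194, 195, 192, 168, 165, 188], [76, 72, 79, 85, 103, 157, 191, 193, 199, 194, 197, 194, 175, 173], [68, 75, 84, 104, 161, 193, 194, 195, 193, 194, 194, 191, 184, 158], [63, 75, 93, 151, 194, 194, 197, 197, 193, 193, 192, 192, 171, 166], [60, 67, 94, 164, 193, 193, 194, 194, 192, 193, 192, 170, 162, 192], [70, 56, 108, 115, 190, 196, 193, 191, 194, 186, 163, 152, 195, 196], [190, 70, 55, 109, 120, 175, 192, 191, 174, 155, 154, 172, 193, 136], [202, 192, 89, 60, 93, 129, 132, 135, 147, 161, 168, 164, 133, 140]]
[ 287   41  100  105 5393] [337.  94.] [[343, 41], [287, 96], [330, 145], [386, 95]]
```

Run:
```python
from h import *
import pickle
c=pickle.load(open("wh.pkl","rb")); im=cv2.imread("pics/w_h.png")[:,:,::-1].copy(); h=cv2.cvtColor(im,cv2.COLOR_RGB2HSV)
m=cv2.inRange(h,(0,130,180),(10,255,255))|cv2.inRange(h,(172,130,180),(180,255,255)); m[:,:325]=0;m[:,380:]=0;m[:70]=0;m[125:]=0
cn=max(cv2.findContours(m,0,1)[0],key=cv2.contourArea); r=cv2.minAreaRect(cn); print(r)
B=np.array([atz(c,q,.227) for q in cv2.boxPoints(r)]); print("top corners",B.round(4).tolist(),"centre",B.mean(0).round(4))
for i in range(2): e=B[i+1]-B[i]; print("edge",np.linalg.norm(e).round(4),np.degrees(np.arctan2(e[1],e[0])).round(1))
F=np.array([atz(c,q,.010) for q in [(343,41),(287,96),(330,145),(386,95)]]); print("foot c",F.mean(0).round(4))
for i in range(4): e=F[(i+1)%4]-F[i]; print("edge",np.linalg.norm(e).round(4),np.degrees(np.arctan2(e[1],e[0])).round(1))
# triangulate lighter top with the side and scene views
T=[ray(c,r[0]),ray(camera_info("side"),(385,142.5)),ray(camera_info("scene"),(432.6,291.6))]; print(tri(T)); print(tri(T[:2]))
```

```text
((354.0000305175781, 98.49999237060547), (19.091880798339844, 28.991378784179688), 45.0)
top corners [[0.4926, -0.328, 0.227], [0.5057, -0.3362, 0.227], [0.5008, -0.3454, 0.227], [0.4874, -0.3373, 0.227]] centre [ 0.4966 -0.3367  0.227 ]
edge 0.0155 -31.9
edge 0.0104 -118.3
foot c [ 0.4967 -0.3367  0.01  ]
edge 0.0787 146.4
edge 0.0686 -124.0
edge 0.0785 -34.4
edge 0.0697 55.8
(array([ 0.49569388, -0.33974447,  0.22374261]), [np.float64(0.0029024631679393717), np.float64(0.001273129363016158), np.float64(0.0022909637114826797)])
(array([ 0.4956494 , -0.33696692,  0.2263075 ]), [np.float64(0.0010652671033086962), np.float64(0.001065267103308631)])
```

Foot centre and lighter top agree at (0.497,-0.337), top at 0.226 m, holder x along -34°. I'll plan the grasp.

```bash
cat >> h.py <<'E'
def down(yaw): y=np.radians(yaw); return Ro.from_matrix(np.array([[np.cos(y),np.sin(y),0],[np.sin(y),-np.cos(y),0],[0,0,-1.]]))
E
python3 - <<'E'
from h import *
p,R=cur(); q,Q=plan(p,R,np.array([.4967,-.3367,.425]),down(-34),10); plan(q,Q,np.array([.4967,-.3367,.338]),down(-34),7)
E
```

```text
[[[0.007, 0.002, 0.008], [0.1, 0, 4.8], 1], [[0.008, 0.002, 0.007], [0.1, 0, 4.8], 1], [[0.008, 0.001, 0.008], [0, 0.1, 4.8], 1], [[0.008, 0, 0.007], [0.1, 0, 4.9], 1], [[0.008, 0, 0.008], [0, 0.1, 4.8], 1], [[0.008, -0.001, 0.007], [0.1, 0, 4.9], 1], [[0.007, -0.002, 0.008], [0, 0.1, 4.8], 1], [[0.007, -0.002, 0.008], [0.1, 0, 4.9], 1], [[0.007, -0.003, 0.007], [0, 0.1, 4.8], 1], [[0.007, -0.003, 0.008], [0.1, 0, 4.9], 1]]
[[[0, 0, 0.012], [0, 0, 0], 1], [[0, 0, 0.012], [0, 0, 0], 1], [[0, 0, 0.013], [0, 0, 0], 1], [[0, 0, 0.012], [0, 0, 0], 1], [[0, 0, 0.013], [0, 0, 0], 1], [[0, 0, 0.012], [0, 0, 0], 1], [[0, 0, 0.013], [0, 0, 0], 1]]
```

>>> {"op": "step_arm", "data": {"deltas": [[[0.007, 0.002, 0.008], [0.1, 0, 4.8], 1], [[0.008, 0.002, 0.007], [0.1, 0, 4.8], 1], [[0.008, 0.001, 0.008], [0, 0.1, 4.8], 1], [[0.008, 0, 0.007], [0.1, 0, 4.9], 1], [[0.008, 0, 0.008], [0, 0.1, 4.8], 1], [[0.008, -0.001, 0.007], [0.1, 0, 4.9], 1], [[0.007, -0.002, 0.008], [0, 0.1, 4.8], 1], [[0.007, -0.002, 0.008], [0.1, 0, 4.9], 1], [[0.007, -0.003, 0.007], [0, 0.1, 4.8], 1], [[0.007, -0.003, 0.008], [0.1, 0, 4.9], 1]]}}

```text
time_s: 24.95
tool_pos: [0.4995, -0.3327, 0.4253]
tcp_rot: [0.957, -0.29, 0.001, -0.001]
ft_force: [0.4, 0.8, -0.2]
grip_width: 0.0856
gripper_force: 0.0
```

>>> {"op": "step_arm", "data": {"deltas": [[[0, 0, 0], [0, 0, 0], 1], [[0, 0, 0], [0, 0, 0], 1]]}}

```text
time_s: 25.15
tool_pos: [0.4984, -0.3342, 0.4256]
tcp_rot: [0.957, -0.289, 0.001, -0.001]
ft_force: [0.5, 0.7, 0.8]
grip_width: 0.0853
gripper_force: 0.0
```

Run:
```python
from h import *
log(); p,R=cur(); plan(p,R,np.array([.4967,-.3367,.338]),down(-34),7)
c=camera_info("wrist"); im=grab_frame("wrist"); h=cv2.cvtColor(im,cv2.COLOR_RGB2HSV); cv2.imwrite("pics/w_h2.png",im[:,:,::-1])
pr=proj(c,[(.4967,-.3367,.227),(.4967,-.3367,.18)]); print(pr.round(1))
m=cv2.inRange(h,(0,130,60),(10,255,255))|cv2.inRange(h,(172,130,60),(180,255,255)); n,l,st,ce=cv2.connectedComponentsWithStats(m)
for i in range(1,n):
    if st[i,4]>300:
        q=np.uint8(l==i); print(st[i],ce[i].round(1)); ys,xs=np.nonzero(q); print([(y,xs[ys==y].min(),xs[ys==y].max()) for y in range(ys.min(),ys.max(),12)])
```

```text
{'time_s': 25.15, 'joint_pos': [0.63, 0.325, -0.122, 1.404, 0.037, 1.413, -1.648], 'tool_pos': [0.498, -0.334, 0.426], 'tcp_rot': [0.957, -0.289, 0.001, -0.001], 'ft_force': [0.538, 0.687, 0.829], 'grip_width': 0.085, 'gripper_force': 0.0}
[[[0, 0, 0.013], [0, 0, 0.1], 1], [[0, 0.001, 0.012], [0, 0, 0.1], 1], [[0, 0, 0.013], [0, 0, 0], 1], [[0, 0.001, 0.012], [0, 0, 0.1], 1], [[0, 0, 0.013], [0, 0, 0], 1], [[0, 0.001, 0.012], [-0.1, 0, 0.1], 1], [[0, 0, 0.013], [0, -0.1, 0], 1]]
[[329.8 286.5]
 [328.1 249.4]]
[ 112    0   83   59 3038] [157.7  29.5]
[(0, np.int64(113), np.int64(188)), (12, np.int64(112), np.int64(192)), (24, np.int64(114), np.int64(194)), (36, np.int64(119), np.int64(192)), (48, np.int64(131), np.int64(186))]
[ 315  208   35   93 2572] [330.9 257.9]
[(208, np.int64(336), np.int64(336)), (220, np.int64(316), np.int64(341)), (232, np.int64(316), np.int64(343)), (244, np.int64(315), np.int64(345)), (256, np.int64(316), np.int64(346)), (268, np.int64(316), np.int64(348)), (280, np.int64(316), np.int64(349)), (292, np.int64(317), np.int64(346))]
```

>>> {"op": "step_arm", "data": {"deltas": [[[0, 0, 0.013], [0, 0, 0.1], 1], [[0, 0.001, 0.012], [0, 0, 0.1], 1], [[0, 0, 0.013], [0, 0, 0], 1], [[0, 0.001, 0.012], [0, 0, 0.1], 1], [[0, 0, 0.013], [0, 0, 0], 1], [[0, 0, 0.012], [0, 0, 0], 1], [[0, 0, 0.012], [0, 0, 0], 1], [[0, 0, 0], [0, 0, 0], 1]]}}

```text
time_s: 26.0
tool_pos: [0.4961, -0.3379, 0.3363]
tcp_rot: [0.956, -0.295, -0.0, -0.001]
ft_force: [-0.1, 0.7, -0.5]
grip_width: 0.0855
gripper_force: 0.0
```

>>> {"op": "step_arm", "data": {"deltas": [[[0, 0, 0], [0, 0, 0], 0], [[0, 0, 0], [0, 0, 0], 0], [[0, 0, 0], [0, 0, 0], 0], [[0, 0, 0], [0, 0, 0], 0], [[0, 0, 0], [0, 0, 0], 0], [[0, 0, 0], [0, 0, 0], 0], [[0, 0, 0], [0, 0, 0], 0], [[0, 0, 0], [0, 0, 0], 0]], "newtons": 60}}

```text
time_s: 26.8
tool_pos: [0.4965, -0.3384, 0.3392]
tcp_rot: [0.956, -0.295, 0.002, -0.0]
ft_force: [-0.9, -0.1, 5.1]
grip_width: 0.0153
gripper_force: 58.9
```

>>> {"op": "step_arm", "data": {"deltas": [[[0, 0, 0], [0, 0, 0], 0], [[0, 0, 0], [0, 0, 0], 0], [[0, 0, 0], [0, 0, 0], 0]]}}

```text
time_s: 27.1
tool_pos: [0.4966, -0.3384, 0.3392]
tcp_rot: [0.956, -0.295, 0.002, -0.0]
ft_force: [-0.9, -0.8, 5.3]
grip_width: 0.0157
gripper_force: 59.0
```

```bash
python3 -c "
from h import *
log()"
```

```text
{'time_s': 27.1, 'joint_pos': [0.637, 0.372, -0.119, 1.534, 0.045, 1.234, -1.658], 'tool_pos': [0.497, -0.338, 0.339], 'tcp_rot': [0.956, -0.295, 0.002, -0.0], 'ft_force': [-0.91, -0.83, 5.299], 'grip_width': 0.016, 'gripper_force': 58.959}
```

```bash
cat > fin.py <<'E'
from h import *
B=np.array([.677,.034,.056]); Lt=.328
def final(daz=-40,a=35,roll=60,h=.011,back=0): Rf=rot(daz,a,roll); z=Rf.apply([0,0,1]); return B+[0,0,h]-(Lt+back)*z,Rf
E
python3 - <<'E'
from fin import *
p,R=cur(); F,Rf=final(); P4,_=final(back=.16); print(F.round(3),P4.round(3))
q,Q=plan(p,R,np.array([.4967,-.3384,.52]),R,10,0)
q,Q=plan(q,Q,np.array([.44,-.05,.53]),down(10),10,0); 
q,Q=plan(q,Q,np.array([.40,.20,.51]),down(60),10,0); 
q,Q=plan(q,Q,P4,Rf,12,0)
E
```

```text
[0.471 0.207 0.255] [0.371 0.291 0.347]
[[[0, 0, -0.018], [0, 0, 0], 0], [[0, 0, -0.018], [0, 0, 0], 0], [[0, 0, -0.018], [0, 0, 0], 0], [[0, 0, -0.018], [0, 0, 0], 0], [[0, 0, -0.018], [0, 0, 0], 0], [[0, 0, -0.018], [0, 0, 0], 0], [[0, 0, -0.018], [0, 0, 0], 0], [[0, 0, -0.018], [0, 0, 0], 0], [[0, 0, -0.018], [0, 0, 0], 0], [[0.001, 0, -0.019], [0, 0, 0], 0]]
[[[-0.021, -0.021, -0.001], [0, 0, -4.4], 0], [[-0.019, -0.022, -0.001], [0, 0, -4.4], 0], [[-0.018, -0.024, -0.001], [0, 0, -4.4], 0], [[-0.016, -0.025, -0.001], [0, 0, -4.4], 0], [[-0.014, -0.026, -0.001], [0, 0, -4.4], 0], [[-0.012, -0.027, -0.001], [0, 0, -4.5], 0], [[-0.009, -0.028, -0.001], [0, -0.1, -4.4], 0], [[-0.007, -0.028, -0.001], [0, 0, -4.5], 0], [[-0.005, -0.029, -0.001], [0, -0.1, -4.4], 0], [[-0.003, -0.029, -0.001], [0.1, 0, -4.5], 0]]
[[[0, -0.025, 0.002], [0, 0, -5.0], 0], [[0.003, -0.025, 0.002], [0, 0, -5.0], 0], [[0.005, -0.025, 0.002], [0, 0, -5.0], 0], [[0.007, -0.024, 0.002], [0, 0, -5.0], 0], [[0.009, -0.024, 0.002], [0, 0, -5.0], 0], [[0.011, -0.023, 0.002], [0, 0, -5.0], 0], [[0.013, -0.022, 0.002], [0, 0, -5.0], 0], [[0.015, -0.02, 0.002], [0, 0, -5.0], 0], [[0.016, -0.019, 0.002], [0, 0, -5.0], 0], [[0.019, -0.018, 0.002], [0, 0, -5.0], 0]]
[[[0.005, -0.006, 0.014], [-4.3, -1.6, -1.5], 0], [[0.006, -0.007, 0.013], [-4.3, -1.6, -1.5], 0], [[0.006, -0.007, 0.012], [-4.3, -1.6, -1.5], 0], [[0.007, -0.008, 0.011], [-4.3, -1.6, -1.5], 0], [[0.007, -0.009, 0.011], [-4.3, -1.6, -1.5], 0], [[0.008, -0.009, 0.01], [-4.4, -1.6, -1.6], 0], [[0.009, -0.01, 0.009], [-4.3, -1.6, -1.5], 0], [[0.009, -0.01, 0.008], [-4.4, -1.5, -1.5], 0], [[0.01, -0.011, 0.006], [-4.3, -1.5, -1.6], 0], [[0.01, -0.011, 0.005], [-4.4, -1.6, -1.6], 0]]
[[[0.01, -0.011, 0.005], [-4.3, -1.6, -1.5], 0], [[0.011, -0.011, 0.003], [-4.4, -1.5, -1.6], 0]]
```

>>> {"op": "step_arm", "data": {"deltas": [[[0, 0, -0.018], [0, 0, 0], 0], [[0, 0, -0.018], [0, 0, 0], 0], [[0, 0, -0.018], [0, 0, 0], 0], [[0, 0, -0.018], [0, 0, 0], 0], [[0, 0, -0.018], [0, 0, 0], 0], [[0, 0, -0.018], [0, 0, 0], 0], [[0, 0, -0.018], [0, 0, 0], 0], [[0, 0, -0.018], [0, 0, 0], 0], [[0, 0, -0.018], [0, 0, 0], 0], [[0, 0, -0.019], [0, 0, 0], 0]]}}

```text
time_s: 28.1
tool_pos: [0.4961, -0.3379, 0.5195]
tcp_rot: [0.956, -0.295, 0.001, -0.001]
ft_force: [0.3, -0.1, -1.3]
grip_width: 0.0152
gripper_force: 58.5
```

>>> {"op": "step_arm", "data": {"deltas": [[[0, 0, 0], [0, 0, 0], 0], [[0, 0, 0], [0, 0, 0], 0]]}}

```text
time_s: 28.3
tool_pos: [0.4961, -0.338, 0.5188]
tcp_rot: [0.956, -0.295, 0.001, -0.0]
ft_force: [0.6, -0.9, -1.3]
grip_width: 0.0153
gripper_force: 58.5
```

Run:
```python
from h import *
log(); p,R=cur(); tip=p+R.apply([0,0,.328]); top=p+R.apply([0,0,.112])
for n in("side","scene"):
    im=grab_frame(n); cv2.imwrite(f"pics/{n}6.png",im[:,:,::-1]); c=camera_info(n); pr=proj(c,[tip,top,p+R.apply([0,0,.22])]); print(n,pr.round(1).tolist())
    h=cv2.cvtColor(im,cv2.COLOR_RGB2HSV); m=cv2.inRange(h,(0,130,50),(12,255,255)); k,l,st,ce=cv2.connectedComponentsWithStats(m)
    for i in range(1,k):
        if st[i,4]>30 and np.hypot(*(ce[i]-pr[2]))<60: print(st[i].tolist(),ce[i].round(1).tolist())
```

```text
{'time_s': 28.3, 'joint_pos': [0.627, 0.312, -0.113, 1.218, 0.033, 1.611, -1.648], 'tool_pos': [0.496, -0.338, 0.519], 'tcp_rot': [0.956, -0.295, 0.001, -0.0], 'ft_force': [0.561, -0.926, -1.288], 'grip_width': 0.015, 'gripper_force': 58.543}
side [[383.5, 154.8], [387.6, 73.3], [385.5, 115.7]]
[383, 73, 11, 46, 228] [388.6, 99.9]
[424, 93, 15, 9, 95] [431.4, 96.8]
[364, 95, 13, 6, 40] [368.9, 97.1]
[323, 104, 11, 13, 55] [328.8, 111.7]
scene [[429.2, 299.4], [444.2, 233.1], [436.4, 268.3]]
[471, 220, 15, 10, 44] [477.1, 224.3]
[465, 230, 23, 12, 48] [475.9, 236.1]
[434, 239, 9, 33, 122] [437.8, 259.1]
[434, 277, 10, 18, 84] [438.9, 287.0]
[423, 278, 9, 15, 83] [426.8, 284.7]
```

The lighter is up in the gripper and clear of the holder. Carrying it round.

>>> {"op": "step_arm", "data": {"deltas": [[[-0.021, -0.021, -0.001], [0, 0, -4.4], 0], [[-0.019, -0.022, -0.001], [0, 0, -4.4], 0], [[-0.018, -0.024, -0.001], [0, 0, -4.4], 0], [[-0.016, -0.025, -0.001], [0, 0, -4.4], 0], [[-0.014, -0.026, -0.001], [0, 0, -4.4], 0], [[-0.012, -0.027, -0.001], [0, 0, -4.5], 0], [[-0.009, -0.028, -0.001], [0, 0, -4.4], 0], [[-0.007, -0.028, -0.001], [0, 0, -4.5], 0], [[-0.005, -0.029, -0.001], [0, 0, -4.4], 0], [[-0.003, -0.029, -0.001], [0, 0, -4.5], 0]]}}

```text
time_s: 29.4
tool_pos: [0.4388, -0.047, 0.5293]
tcp_rot: [0.996, 0.09, 0.002, 0.0]
ft_force: [1.0, -0.1, -0.1]
grip_width: 0.0153
gripper_force: 58.5
```

>>> {"op": "step_arm", "data": {"deltas": [[[0, -0.025, 0.002], [0, 0, -5], 0], [[0.003, -0.025, 0.002], [0, 0, -5], 0], [[0.005, -0.025, 0.002], [0, 0, -5], 0], [[0.007, -0.024, 0.002], [0, 0, -5], 0], [[0.009, -0.024, 0.002], [0, 0, -5], 0], [[0.011, -0.023, 0.002], [0, 0, -5], 0], [[0.013, -0.022, 0.002], [0, 0, -5], 0], [[0.015, -0.02, 0.002], [0, 0, -5], 0], [[0.016, -0.019, 0.002], [0, 0, -5], 0], [[0.019, -0.018, 0.002], [0, 0, -5], 0]]}}

```text
time_s: 30.4
tool_pos: [0.3988, 0.2028, 0.5091]
tcp_rot: [0.864, 0.503, 0.001, 0.001]
ft_force: [0.7, 0.8, -0.6]
grip_width: 0.0156
gripper_force: 58.5
```

Run:
```python
from fin import *
log(); p,R=cur(); P4,Rf=final(back=.16); plan(p,R,P4,Rf,12,0)
```

```text
{'time_s': 30.4, 'joint_pos': [0.132, -0.011, -0.659, 1.606, -0.005, 1.541, -1.044], 'tool_pos': [0.399, 0.203, 0.509], 'tcp_rot': [0.864, 0.503, 0.001, 0.001], 'ft_force': [0.677, 0.761, -0.643], 'grip_width': 0.016, 'gripper_force': 58.53}
[[[0.005, -0.006, 0.014], [-4.3, -1.6, -1.5], 0], [[0.006, -0.007, 0.013], [-4.3, -1.6, -1.5], 0], [[0.006, -0.007, 0.012], [-4.3, -1.6, -1.5], 0], [[0.007, -0.008, 0.011], [-4.3, -1.6, -1.5], 0], [[0.007, -0.009, 0.011], [-4.3, -1.6, -1.5], 0], [[0.008, -0.009, 0.01], [-4.3, -1.6, -1.5], 0], [[0.008, -0.01, 0.009], [-4.3, -1.6, -1.5], 0], [[0.009, -0.01, 0.008], [-4.3, -1.6, -1.5], 0], [[0.009, -0.01, 0.007], [-4.3, -1.6, -1.5], 0], [[0.01, -0.011, 0.005], [-4.3, -1.6, -1.5], 0]]
[[[0.01, -0.01, 0.005], [-4.3, -1.5, -1.5], 0], [[0.011, -0.011, 0.003], [-4.4, -1.6, -1.6], 0]]
```

>>> {"op": "step_arm", "data": {"deltas": [[[0.005, -0.006, 0.014], [-4.3, -1.6, -1.5], 0], [[0.006, -0.007, 0.013], [-4.3, -1.6, -1.5], 0], [[0.006, -0.007, 0.012], [-4.3, -1.6, -1.5], 0], [[0.007, -0.008, 0.011], [-4.3, -1.6, -1.5], 0], [[0.007, -0.009, 0.011], [-4.3, -1.6, -1.5], 0], [[0.008, -0.009, 0.01], [-4.3, -1.6, -1.5], 0], [[0.008, -0.01, 0.009], [-4.3, -1.6, -1.5], 0], [[0.009, -0.01, 0.008], [-4.3, -1.6, -1.5], 0], [[0.009, -0.01, 0.007], [-4.3, -1.6, -1.5], 0], [[0.01, -0.011, 0.005], [-4.3, -1.6, -1.5], 0]]}}

```text
time_s: 31.4
tool_pos: [0.3753, 0.2755, 0.3731]
tcp_rot: [0.725, 0.567, 0.067, 0.385]
ft_force: [-1.1, 0.3, -1.4]
grip_width: 0.0151
gripper_force: 58.6
```

>>> {"op": "step_arm", "data": {"deltas": [[[0.01, -0.01, 0.005], [-4.3, -1.5, -1.5], 0], [[0.011, -0.011, 0.003], [-4.4, -1.6, -1.6], 0], [[0, 0, 0], [0, 0, 0], 0], [[0, 0, 0], [0, 0, 0], 0]]}}

```text
time_s: 31.8
tool_pos: [0.3714, 0.29, 0.3467]
tcp_rot: [0.681, 0.569, 0.078, 0.454]
ft_force: [0.3, -1.1, -0.7]
grip_width: 0.0156
gripper_force: 58.8
```

Run:
```python
from fin import *
log(); p,R=cur(); P4,Rf=final(back=.16); F,_=final(); print((F-p).round(3),(R.inv()*Rf).as_rotvec(degrees=True).round(1)); plan(p,R,F,Rf,12,0)
tip=p+R.apply([0,0,.328]); print("tip",tip.round(3))
for n in("side","scene","wrist"):
    c=camera_info(n); im=grab_frame(n); cv2.imwrite(f"pics/{n}7.png",im[:,:,::-1]); pts=proj(c,[p+R.apply([0,0,s]) for s in(.328,.27,.223,.20,.12)]); print(n,pts.round(1).tolist(), [im[int(v),int(u)].tolist() if 0<=u<640 and 0<=v<480 else None for u,v in pts])
    h=cv2.cvtColor(im,cv2.COLOR_RGB2HSV); m=cv2.inRange(h,(0,130,50),(12,255,255)); k,l,st,ce=cv2.connectedComponentsWithStats(m)
    for i in range(1,k):
        if st[i,4]>20 and np.hypot(*(ce[i]-pts[3]))<60: 
            cn=max(cv2.findContours(np.uint8(l==i),0,2)[0],key=cv2.contourArea); print(st[i].tolist(),ce[i].round(1).tolist(),cv2.minAreaRect(cn))
```

```text
{'time_s': 31.8, 'joint_pos': [-0.287, 0.266, -0.864, 1.943, 1.093, 1.543, -1.694], 'tool_pos': [0.371, 0.29, 0.347], 'tcp_rot': [0.681, 0.569, 0.078, 0.454], 'ft_force': [0.28, -1.126, -0.719], 'grip_width': 0.016, 'gripper_force': 58.757}
[ 0.1   -0.083 -0.092] [-0.3  0.2 -0.1]
[[[0, 0, 0.013], [0, 0, 0], 0], [[0, 0, 0.013], [0, 0, 0], 0], [[0, 0, 0.013], [0, 0, 0], 0], [[0, 0, 0.013], [0, 0, 0], 0], [[0, 0, 0.013], [0, 0, 0], 0], [[0, 0, 0.013], [0, 0, 0], 0], [[0, 0, 0.013], [-0.1, 0, 0], 0], [[0, 0, 0.014], [0, 0, 0], 0], [[0, 0, 0.013], [-0.1, 0, 0], 0], [[0, 0, 0.014], [0, 0.1, 0], 0]]
[[[0, 0, 0.013], [-0.1, 0, 0], 0], [[0.001, 0, 0.014], [0, 0.1, -0.1], 0]]
tip [0.576 0.116 0.158]
side [[301.8, 269.4], [314.5, 268.8], [325.8, 268.2], [331.6, 267.9], [353.9, 266.8]] [[117, 112, 113], [182, 185, 186], [146, 69, 56], [180, 122, 115], [43, 46, 50]]
[325, 263, 32, 12, 133] [337.2, 270.0] ((340.7008361816406, 268.99346923828125), (31.38888168334961, 9.581869125366211), 7.594643592834473)
scene [[281.3, 225.7], [264.0, 220.8], [249.4, 216.7], [242.0, 214.6], [215.5, 207.1]] [[188, 187, 184], [201, 202, 198], [153, 61, 44], [163, 70, 53], [125, 123, 111]]
[218, 205, 33, 14, 193] [234.3, 212.0] ((234.11767578125, 211.5294189453125), (33.95498275756836, 6.790997505187988), 14.03624439239502)
wrist [[319.7, 210.0], [319.7, 235.0], [319.7, 265.0], [319.7, 284.9], [319.7, 416.1]] [[96, 96, 97], [104, 105, 105], [20, 22, 23], [82, 34, 24], [101, 39, 27]]
```

Handle and nozzle pixels match the prediction in both fixed views. I'll advance.

>>> {"op": "step_arm", "data": {"deltas": [[[0, 0, 0.013], [0, 0, 0], 0], [[0, 0, 0.013], [0, 0, 0], 0], [[0, 0, 0.013], [0, 0, 0], 0], [[0, 0, 0.013], [0, 0, 0], 0], [[0, 0, 0.013], [0, 0, 0], 0], [[0, 0, 0.013], [0, 0, 0], 0], [[0, 0, 0.013], [0, 0, 0], 0], [[0, 0, 0.013], [0, 0, 0], 0], [[0, 0, 0.013], [0, 0, 0], 0], [[0, 0, 0], [0, 0, 0], 0]]}}

```text
time_s: 32.95
tool_pos: [0.4458, 0.2254, 0.2785]
tcp_rot: [0.682, 0.568, 0.077, 0.455]
ft_force: [0.5, -0.6, -1.5]
grip_width: 0.0153
gripper_force: 58.7
```

Run:
```python
from fin import *
import pickle
log(); p,R=cur(); F,Rf=final(); print((F-p).round(3),(R.inv()*Rf).as_rotvec(degrees=True).round(1)); plan(p,R,F,Rf,6,0)
print("tip",(p+R.apply([0,0,.328])).round(3))
for n in("side","scene"):
    c=camera_info(n); im=grab_frame(n); cv2.imwrite(f"pics/{n}8.png",im[:,:,::-1]); S=np.arange(.22,.37,.006); pts=proj(c,[p+R.apply([0,0,s]) for s in S])
    print(n,[(round(s,3),int(im[int(round(v)),int(round(u))].mean())) for s,(u,v) in zip(S,pts)])
# refine pot centre: outer rim contour in wrist-over-pot picture
c=pickle.load(open("wpot.pkl","rb")); im=cv2.imread("pics/w_pot.png"); h=cv2.cvtColor(im,cv2.COLOR_BGR2HSV)
g=cv2.Canny(cv2.GaussianBlur(im,(3,3),0),60,150); dt=cv2.distanceTransform(255-g,cv2.DIST_L2,5)
best=[]
for x in np.arange(.660,.696,.002):
    for y in np.arange(.016,.054,.002):
        q=np.vstack([proj(c,circ(x,y,.197,.066)),proj(c,circ(x,y,.197,.061))]).round().astype(int); ok=(q[:,0]>=0)&(q[:,0]<640)&(q[:,1]>=0)&(q[:,1]<480)
        best.append((np.minimum(dt[q[ok,1],q[ok,0]],6).mean(),x.round(3),y.round(3),int(ok.sum())))
print(sorted(best)[:4])
```

```text
{'time_s': 32.95, 'joint_pos': [-0.181, 0.359, -0.761, 2.011, 1.262, 1.366, -1.737], 'tool_pos': [0.446, 0.225, 0.279], 'tcp_rot': [0.682, 0.568, 0.077, 0.455], 'ft_force': [0.491, -0.587, -1.493], 'grip_width': 0.015, 'gripper_force': 58.722}
[ 0.025 -0.019 -0.023] [-0.3  0.4 -0.2]
[[[0, 0, 0.007], [0, 0.1, 0], 0], [[0.001, 0, 0.006], [-0.1, 0.1, 0], 0], [[0, 0, 0.007], [0, 0.1, 0], 0], [[0, 0, 0.006], [-0.1, 0, -0.1], 0], [[0.001, 0, 0.007], [0, 0.1, 0], 0], [[0, 0, 0.006], [-0.1, 0, -0.1], 0]]
tip [0.65  0.051 0.09 ]
side [(np.float64(0.22), 83), (np.float64(0.226), 78), (np.float64(0.232), 129), (np.float64(0.238), 143), (np.float64(0.244), 140), (np.float64(0.25), 141), (np.float64(0.256), 141), (np.float64(0.262), 139), (np.float64(0.268), 138), (np.float64(0.274), 139), (np.float64(0.28), 133), (np.float64(0.286), 115), (np.float64(0.292), 102), (np.float64(0.298), 100), (np.float64(0.304), 104), (np.float64(0.31), 98), (np.float64(0.316), 99), (np.float64(0.322), 96), (np.float64(0.328), 96), (np.float64(0.334), 113), (np.float64(0.34), 135), (np.float64(0.346), 139), (np.flo
[... 273 characters left out ...]
, 197), (np.float64(0.268), 181), (np.float64(0.274), 195), (np.float64(0.28), 193), (np.float64(0.286), 151), (np.float64(0.292), 86), (np.float64(0.298), 89), (np.float64(0.304), 90), (np.float64(0.31), 88), (np.float64(0.316), 88), (np.float64(0.322), 89), (np.float64(0.328), 89), (np.float64(0.334), 76), (np.float64(0.34), 62), (np.float64(0.346), 50), (np.float64(0.352), 50), (np.float64(0.358), 49), (np.float64(0.364), 99)]
[(np.float32(0.62216485), np.float64(0.68), np.float64(0.038), 54), (np.float32(1.6365205), np.float64(0.678), np.float64(0.038), 54), (np.float32(1.710824), np.float64(0.682), np.float64(0.038), 54), (np.float32(1.9215333), np.float64(0.68), np.float64(0.036), 54)]
```

Run:
```python
import fin
from fin import *
fin.B=np.array([.679,.037,.056]); p,R=cur(); F=fin.B+[0,0,.010]-R.apply([0,0,.328]); print((F-p).round(4)); plan(p,R,F,R,6,0)
```

```text
[ 0.0296 -0.0159 -0.0254]
[[[0.001, 0, 0.007], [0, 0, 0], 0], [[0.001, 0, 0.007], [0, 0, 0], 0], [[0.001, 0, 0.007], [0, 0, 0], 0], [[0.001, 0.001, 0.007], [0, 0, 0], 0], [[0.002, 0, 0.007], [0, 0, 0], 0], [[0.001, 0.001, 0.006], [0, 0, 0], 0]]
```

>>> {"op": "step_arm", "data": {"deltas": [[[0.001, 0, 0.007], [0, 0, 0], 0], [[0.001, 0, 0.007], [0, 0, 0], 0], [[0.001, 0, 0.007], [0, 0, 0], 0], [[0.001, 0.001, 0.007], [0, 0, 0], 0], [[0.002, 0, 0.007], [0, 0, 0], 0], [[0.001, 0.001, 0.006], [0, 0, 0], 0], [[0, 0, 0], [0, 0, 0], 0], [[0, 0, 0], [0, 0, 0], 0], [[0, 0, 0], [0, 0, 0], 0]]}}

```text
time_s: 33.95
tool_pos: [0.4741, 0.2117, 0.255]
tcp_rot: [0.681, 0.568, 0.079, 0.455]
ft_force: [-0.5, 0.6, 0.3]
grip_width: 0.0157
gripper_force: 58.7
```

Run:
```python
from fin import *
import pickle
s=log(); p,R=cur(); tip=p+R.apply([0,0,.328]); print("tip",tip.round(4),"dq",np.abs(s["dq"]).max().round(3),"angle",np.arccos(R.apply([0,0,1])[2]).round(2))
for n in("side","scene"):
    c=camera_info(n); im=grab_frame(n); cv2.imwrite(f"pics/{n}9.png",im[:,:,::-1]); a=proj(c,[tip,[.679,.037,.056]]); S=np.arange(.22,.37,.006); pts=proj(c,[p+R.apply([0,0,t]) for t in S])
    print(n,a.round(1).tolist(),[(round(float(t),3),int(im[int(round(v)),int(round(u))].mean())) for t,(u,v) in zip(S,pts)])
    # difference to the picture before insertion: nozzle footprint
    d=cv2.absdiff(im,cv2.imread(f"pics/{n}7.png")[:,:,::-1].copy()).max(2); x,y=a[0].astype(int); ys,xs=np.nonzero(d[y-14:y+15,x-20:x+21]>25); print("diff pts",len(xs),(xs.min()+x-20,xs.max()+x-20,ys.min()+y-14,ys.max()+y-14))
im=cv2.imread("pics/side9.png")[:,:,::-1].copy(); c=camera_info("side"); m,k=brown(im,proj(c,circ(.679,.037,.197,.06))); print("brown in pot",(m>0).sum())
```

```text
{'time_s': 33.95, 'joint_pos': [-0.161, 0.418, -0.721, 2.0, 1.333, 1.324, -1.756], 'tool_pos': [0.474, 0.212, 0.255], 'tcp_rot': [0.681, 0.568, 0.079, 0.455], 'ft_force': [-0.47, 0.632, 0.333], 'grip_width': 0.016, 'gripper_force': 58.73}
tip [0.6788 0.0377 0.0669] dq 0.003 angle 2.18
side [[269.8, 271.8], [270.2, 275.3]] [(0.22, 83), (0.226, 79), (0.232, 105), (0.238, 153), (0.244, 151), (0.25, 123), (0.256, 111), (0.262, 107), (0.268, 105), (0.274, 99), (0.28, 104), (0.286, 110), (0.292, 113), (0.298, 110), (0.304, 106), (0.31, 102), (0.316, 102), (0.322, 101), (0.328, 97), (0.334, 70), (0.34, 52), (0.346, 75), (0.352, 97), (0.358, 105), (0.364, 89)]
diff pts 86 (np.int64(269), np.int64(289), np.int64(267), np.int64(276))
scene [[324.0, 236.4], [324.2, 239.1]] [(0.22, 89), (0.226, 107), (0.232, 158), (0.238, 170), (0.244, 107), (0.25, 94), (0.256, 91), (0.262, 88), (0.268, 90), (0.274, 88), (0.28, 91), (0.286, 87), (0.292, 90), (0.298, 87), (0.304, 89), (0.31, 90), (0.316, 90), (0.322, 88), (0.328, 81), (0.334, 81), (0.34, 68), (0.346, 52), (0.352, 56), (0.358, 102), (0.364, 119)]
diff pts 30 (np.int64(312), np.int64(325), np.int64(233), np.int64(237))
brown in pot 195
```

The nozzle tip sits about 11 mm above the burner's edge and close to its axis, still and free of contact. Handing in.

```bash
python3 -c "
from bench import ticket
print(ticket.close_job())"
```

```text
the job is handed in; nothing more can be done
None
```

I handed the job in at about 34 s (limit 72 s); the hand-in call gave no verdict. My last images and readings put all eight balls in the pot and the empty cup upright on the worktop. The lighter was held still at about 55° off upright, its nozzle tip an estimated 11 mm above the burner's edge and near its axis.

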